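Put away the stack beside the microscope

ROBOT

A 6-joint arm with a two-finger parallel gripper is mounted at the origin on the work surface. World frame = base frame: x ahead of the robot, y to its left, z up, the work surface at z = 0. Lengths are in m, angles in rad, forces in N, time in s.
With the tool pointing down it reaches from about 0.375 to 0.975 m from the base axis. Payload 3.8 kg.
Tool frame: the origin (TCP) lies midway between the tips of the shut fingers; the grasp point (between the pads) lies 19 mm behind it (ctrl.tcp_to_grasp is the distance from the TCP to the grasp point, in m); z points along the fingers, y is the line along which they close (so a half turn about z gives the same grasp; the last joint's range is limited). The gripper opens to 88 mm and grips with 3 to 60 N. Pads are 18 mm wide; open, the fingers measure 123 mm over their backs; the gripper's body (75 mm by 187 mm) begins 45 mm behind the grasp point.
Start: joints at [-1.264, 0.264, 1.604, -0, 1.274, -0.037], TCP at [0.228, -0.635, 0.2] pointing down, gripper open.
Joint ranges: [-2.63, 2.63], [-0.94, 2.18], [0.31, 2.57], [-1.31, 4.45], [0, 2.66], [-2.55, 2.55]. Speed limits (rad/s): [2.57, 2.57, 3.14, 3.14, 3.14, 3.14].

INTERFACE

Orientations are given as [roll, pitch, yaw] about the fixed x, y, z axes, in that order (R = Rz(yaw) Ry(pitch) Rx(roll)).
In Python, from rig import ctrl gives the robot as it stands. The module is installed in compiled form; this text tells all that it offers.
- The arm moves only by the shell command python3 -m handwheel 'ROWS'. ROWS is JSON, a list of rows, each an object with "gripper": the closure, from -1 (fully open) to 1 (shut); "translation": the shift along the tool's x, y, z in m, a list of three; "spin": the turn about the tool's z in rad. In form: [{"gripper": gripper, "translation": [dx, dy, dz], "spin": spin}, ...]. A call has exactly 5 rows; each row shifts and turns the commanded pose from where the row before left it, along the tool's axes as they then stand; what a row does not reach is not made up. A row lasts 1/12 s, in which the tool goes at most 41.7 mm and 7.16 degrees, less where a joint would pass 70% of its speed; a pose out of reach is approached as far as the arm can. A call is refused whole if a number of a shift passes 0.0417 or a number of a turn 0.125, either way. A call with a gripper value outside its range is refused whole. The fingers move at their own pace and stop on an object; the grip force is fixed at half the most. Time passes only in rows, so rows that do not move let the fingers close, or fill a call up. It gives the time, the measured TCP pose, the force, the opening and the grip force at its end, in the units of the state.
- ctrl.state(): the state, without advancing time (a new reading comes with each control period).
- ctrl.read_camera(name): name is "side" or "top"; returns a dict with "img" (480x640x3 uint8, red, green, blue), "camera_matrix" (3x3 intrinsics, pixels), "world_to_cam" (4x4, takes a point from world to camera coordinates). Camera axes: x right, y up, looking along -z (the intrinsics and any distortion apply to the point x, -y, -z); pixel columns grow to the right and rows downward; lengths in m; the calibration is good to about 2 mm. A picture is of the moment at which its call begins. There is no depth.
- ctrl.finish_job(): hands the job in; it is judged then, once.
The state is a dict: "clock": time; "joint_pos": joint angles; "joint_vel": joint speeds; "effort": joint torques, N m; "ee_pos": TCP position; "ee_rot": TCP orientation; "contact_force": force on the tool from outside, world axes, zero at the start; "moment": the same for the moment, N m; "width": opening from 0.0 (shut) to 1.0 (fully open); "gripper_force": force on a finger pad.
Only numpy, scipy, OpenCV 4.12 (cv2) and the standard library are available. Lean on these libraries where they do the work, as an engineer would, in place of code of your own. Each camera call takes 0.05 s, during which the arm holds its last target. There are 200 camera calls.

TASK

Take the stack on the bench apart and put each thing away: the specimen pot in the round holder, the slide box flat in the short tray, the instrument case flat in the long tray, and the slim case upright in the gap between the two wide cases in the wooden filing tray, pushing them apart with it until it stands on the tray's floor. Tip nothing over, and leave it all released and standing still.

Things in the scene. Friction and masses are not known exactly. Their poses are not given: they have to be found in the camera images.
- instrument_case: Flat aluminium instrument case with a dark seam, bottom of the stack; 64 (x) x 150 (y) x 22 mm high, about 0.3 kg. It stands on the bench, yaw up to 0.3 rad. Origin: centre of the underside; z up. Grip it across x.
- slide_box: Grey plastic slide box lying on the instrument case, long side roughly the same way; 60 (x) x 98 (y) x 32 mm high, about 0.2 kg. Origin: centre of the underside; z up. Grip it across x.
- slim_case: Slim, tall white cover-glass case standing on the slide box near its +y end; 58 (x) x 22 (y, its thickness) x 60 mm high, about 0.07 kg. The lowest 9 mm taper to a foot 16 mm thick. Origin: centre of the underside; z up. Grip it across x, by its ends.
- pot: Small round lidded specimen pot, clear with a red lid, standing on the slide box near its -y end, 50 to 62 mm (centres) from the slim case (a like pot elsewhere on the bench is not part of the job); body 35 mm, lid 38 mm in diameter (lid from 36 to 48 mm up), 48 mm high, about 0.04 kg. Origin: centre of the underside; z up.
- long_tray: Fixed long shallow steel tray, the instrument case's place: inside 84 (x) x 170 (y) mm, floor 2 mm, rim 3 mm wide and 6 mm high above the bench. Origin: centre of its underside on the bench.
- short_tray: Fixed short shallow black rubber tray, the slide box's place: inside 80 (x) x 118 (y) mm, floor 2 mm, rim 3 mm wide and 6 mm high above the bench. Origin: centre of its underside on the bench.
- pot_ring: Fixed round grey holder, the pot's place: 68 mm outside, 58 mm inside diameter, floor 2 mm, rim 8 mm high above the bench. Origin: centre of its underside on the bench.
- wide_case_a: One of two equal loose wide white cover-glass cases standing side by side along y in a fixed wooden filing tray (inside 80 (x) x 120 (y) mm, floor 2 mm, walls 12 mm high); 58 (x) x 36 (y, thickness) x 34 mm high, about 0.13 kg, long top edges rounded 6 mm. This one is on the tray's +y side. Origin: centre of the underside; z up.
- wide_case_b: The other wide case, the same size, on the filing tray's -y side. The gap between the two, 18 to 21 mm, is the slim case's place: narrower than that case, but the two slide apart when its tapered foot is pushed down between them (13 to 15 mm of free tray behind each). Origin: centre of the underside; z up.
Mind the look-alikes: they are no part of the job. What is shaped like the pot but blue is not meant.

How it is judged:
By the outcome, as a careful person would: the job done as asked, in the order asked, and still so for the second after the job is handed in, with the robot touching nothing.
It also fails if it takes over 112 s, if anything falls off the work surface, if the arm or the gripper's body presses on something with over 40 N, if the wrist force passes 120 N, or if a joint passes its speed limit or range.

## Working session

There is one attempt and no reset: what is moved stays moved. The work goes in short steps, Python scripts to look and compute and a shell command to move; the robot and the scene stay as the last step left them, time stands still between calls to the robot, and variables do not carry over. Pictures are saved under pics/ and viewed, at most 14 in all, crops included, and the job is handed in when it is done.

```bash
mkdir -p pics; ls; python3 - <<'E'
from rig import ctrl
import cv2,numpy as np
print(ctrl.state(), ctrl.tcp_to_grasp)
for n in("top","side"):
    d=ctrl.read_camera(n); cv2.imwrite(f"pics/{n}0.png",d["img"][:,:,::-1]); print(d["camera_matrix"].tolist(),np.round(d["world_to_cam"],4).tolist(),[k for k in d])
E
```

```text
pics
{'clock': 0.0, 'joint_pos': array([-1.26390817e+00,  2.64759198e-01,  1.60537255e+00, -5.46172398e-08,
        1.27368456e+00, -3.69315073e-02]), 'joint_vel': array([ 0.00036279,  0.00022369, -0.00103107, -0.000656  ,  0.00083014,
       -0.00160242]), 'effort': array([-1.10191457e-03, -5.02120543e+01, -3.56872237e+01,  7.26984744e-02,
        2.94479833e-02, -1.79670228e-04]), 'ee_pos': array([ 0.22727115, -0.63474575,  0.1990848 ]), 'ee_rot': array([-3.13937051e+00, -8.20522614e-05,  3.43819592e-01]), 'contact_force': array([-0.86337439,  0.14678666,  0.4895916 ]), 'moment': array([0.02735995, 0.01946264, 0.0108648 ]), 'gripper_force': 0.0, 'width': 0.9970563637274138} 0.0187
[[547.1745490643214, 0.0, 321.7307624255886], [0.0, 547.1745490643214, 241.98474158200523], [0.0, 0.0, 1.0]] [[-0.0177, -0.9992, 0.0365, -0.0189], [0.9994, -0.0166, 0.03, -0.5422], [-0.0293, 0.037, 0.9989, -1.0193], [0.0, 0.0, 0.0, 1.0]] ['img', 'camera_matrix', 'world_to_cam']
[[462.0619384806645, 0.0, 328.23224560229], [0.0, 462.0619384806645, 231.81280867235745], [0.0, 0.0, 1.0]] [[0.9999, 0.0095, 0.0065, -0.5536], [-0.0114, 0.7781, 0.628, -0.0081], [0.0009, -0.628, 0.7782, -0.9866], [0.0, 0.0, 0.0, 1.0]] ['img', 'camera_matrix', 'world_to_cam']
```

View pics/top0.png

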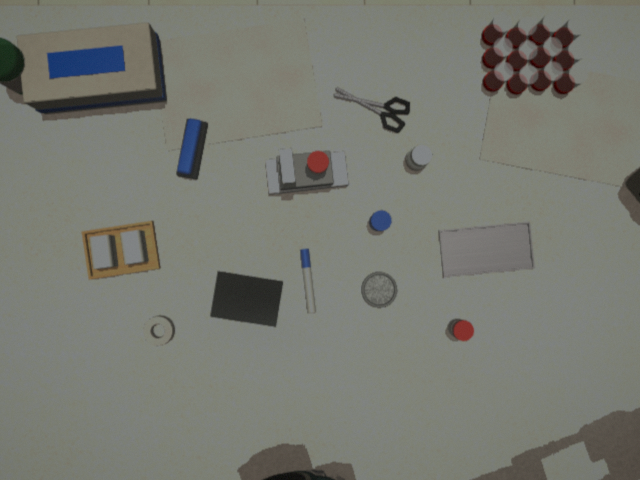

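View pics/side0.png

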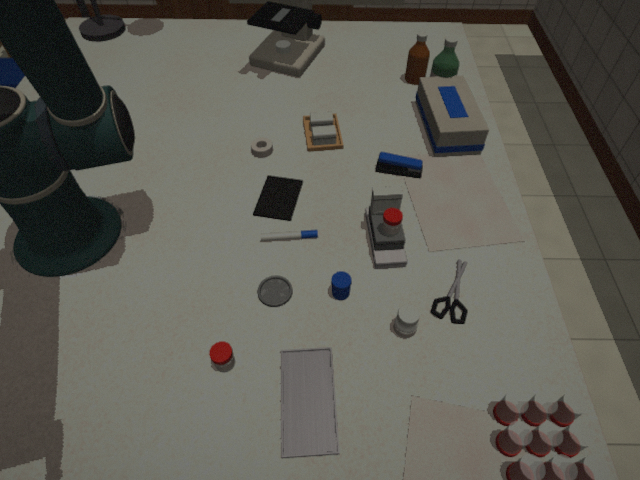

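Top view: the stack is at about (307,170), with the pot lid at (318,162), the slim case at (287,168) and the slide box and case beneath. The filing tray is at (121,250), short tray (247,298), ring (379,289) and long tray (486,250).

Could be taken for the pot: red lid on the stack (318,162), loose red pot (462,330), blue pot (380,221), white/grey pot (419,157). I choose (318,162), since it stands on the slide box. Next I check it in a close crop.

```bash
python3 - <<'E'
import cv2,numpy as np
t=cv2.imread("pics/top0.png");s=cv2.imread("pics/side0.png")
def c(im,x,y,w,h): return cv2.resize(im[y:y+h,x:x+w],(400,300),interpolation=cv2.INTER_CUBIC)
m=np.vstack([np.hstack([c(t,257,135,100,75),c(s,340,180,120,90)]),np.hstack([c(t,70,210,100,75),c(s,270,95,100,75)])])
cv2.imwrite("pics/mont.png",np.clip(m*1.3,0,255).astype(np.uint8))
E
```

```text
(no output)
```

View pics/mont.png

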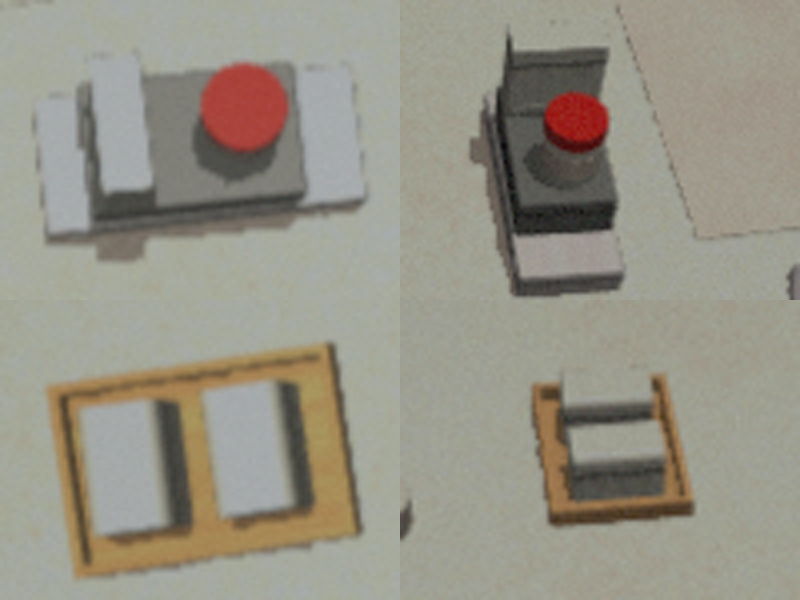

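Crops confirm the choice: the pot (top crop (245,107), pixel (318,162)) stands on the slide box, with the slim case at crop (122,122), pixel (287,166). The wide cases in the filing tray are at crop (122,465) and (245,450), with a gap between them. Now I measure.

```bash
cat >h.py <<'E'
import cv2,numpy as np
from rig import ctrl
def shot(n="top",save=None):
    d=ctrl.read_camera(n)
    if save: cv2.imwrite(save,d["img"][:,:,::-1])
    return d
def ray(d,uv,z):
    uv=np.asarray(uv,float).reshape(-1,2)
    K=d["camera_matrix"];T=np.asarray(d["world_to_cam"])
    p=np.c_[uv,np.ones(len(uv))]@np.linalg.inv(K).T*[1,-1,-1]
    w=p@T[:3,:3]; c=-T[:3,:3].T@T[:3,3]
    return c[:2]+w[:,:2]*((z-c[2])/w[:,2])[:,None]
def proj(d,P):
    T=np.asarray(d["world_to_cam"]);q=np.asarray(P,float).reshape(-1,3)@T[:3,:3].T+T[:3,3]
    q=q*[1,-1,-1]@d["camera_matrix"].T
    return q[:,:2]/q[:,2:]
def blobs(d,mask,box,z,amin=60):
    x,y,w,h=box; m=np.zeros_like(mask); m[y:y+h,x:x+w]=mask[y:y+h,x:x+w]
    m=cv2.resize(m,None,fx=4,fy=4,interpolation=cv2.INTER_CUBIC); m=(m>127).astype(np.uint8)
    out=[]
    for c in cv2.findContours(m,cv2.RETR_EXTERNAL,cv2.CHAIN_APPROX_NONE)[0]:
        if cv2.contourArea(c)/16<amin: continue
        P=(ray(d,(c[:,0]+.5)/4-.5,z)*1000).astype(np.float32)
        (cx,cy),(a,b),t=cv2.minAreaRect(P)
        yaw=t if a<b else t-90   # yaw: direction of short side vs x -> world yaw of object's x axis
        out.append((np.round([cx,cy],1).tolist(),np.round(sorted([a,b]),1).tolist(),round((yaw+90)%180-90,1)))
    return out
E
python3 - <<'E'
from h import *
d=shot(); im=d["img"]; hsv=cv2.cvtColor(cv2.GaussianBlur(im,(3,3),0),cv2.COLOR_RGB2HSV).astype(int); H,S,V=hsv[...,0],hsv[...,1],hsv[...,2]
for n,(u,v) in dict(table=(230,200),slim=(288,165),icase=(343,168),box=(300,182),icase2=(272,175),wide=(101,250),wide2=(132,247),gapwood=(117,250),ltray=(486,250),stray=(247,300),ring=(379,289),boxside=(290,188),rim=(441,250)).items(): print(n,hsv[v,u],im[v,u])
M=lambda c:(c*255).astype(np.uint8)
red=M(((H<8)|(H>172))&(S>120)&(V>60))
print("pot",blobs(d,red,(300,140,40,40),.102))
print("stray",blobs(d,M(V<70),(200,260,100,80),.006,500))
print("wood",blobs(d,M((S>90)&(H>8)&(H<28)),(70,210,100,75),.012))
np.save("top0.npy",im)
E
```

```text
table [ 43  14 132] [129 132 126]
slim [ 98   8 132] [128 131 133]
icase [ 98   8 133] [130 134 134]
box [30 15 99] [98 98 93]
icase2 [ 98   8 133] [129 132 133]
wide [ 80   6 131] [127 129 130]
wide2 [105   8 132] [127 129 131]
gapwood [ 19 108 113] [118 101  67]
ltray [ 12  11 120] [120 117 116]
stray [30 18 43] [43 43 39]
ring [ 39  16 109] [110 111 106]
boxside [30 15 52] [48 49 45]
rim [ 18  12 110] [107 106 103]
pot [([677.1, -20.8], [35.6, 37.5], 89.0)]
stray [([438.6, 114.3], [85.7, 123.1], -10.2)]
wood [([533.5, 344.0], [90.1, 131.3], 7.9)]
```

```bash
python3 - <<'E'
from h import *
ds=[shot() for _ in range(5)]; d=ds[0]
im=np.mean([x["img"].astype(np.float32) for x in ds],0); np.save("avg0.npy",im)
r,g,b=[cv2.GaussianBlur(im[...,i],(3,3),0.7) for i in range(3)]; V=im.max(2)
M=lambda c:(c*255).astype(np.uint8)
white=M((b-r>0)&(V>112))
print("slim .114",blobs(d,white,(277,140,21,60),.114))
print("icase .022",blobs(d,white,(260,140,95,65),.022))
box=M((V<120)&(r-b>-3)); 
print("long",blobs(d,M((r-b>1.5)&(r-g>-0.5)|(V<115)),(430,215,110,70),.006,300))
print("long2",blobs(d,M((r>=g)),(430,215,110,70),.006,300))
print("ring",blobs(d,M(V<118),(350,260,60,60),.008,300))
print("wide .036",blobs(d,M((V>115)&(b-r>-14)),(92,228,57,46),.036))
dbg=np.zeros((480,640),np.uint8); dbg[:]=white; dbg[:,400:]=M((r>=g))[:,400:]
a=[cv2.resize(q,(400,300),interpolation=cv2.INTER_NEAREST) for q in (white[135:210,257:357],M((r>=g))[210:285,435:535],M((V>115)&(b-r>-14))[210:285,70:170],M(V<118)[260:335,330:430])]
cv2.imwrite("pics/m2.png",np.vstack([np.hstack(a[:2]),np.hstack(a[2:])]))
E
```

```text
slim .114 [([669.6, 32.8], [21.8, 57.4], -84.6)]
icase .022 [([666.8, 62.2], [20.4, 62.2], -84.5), ([681.1, -61.8], [27.9, 68.1], -82.9), ([685.4, 35.1], [24.0, 63.1], -84.6)]
long [([523.4, -343.8], [95.3, 187.0], 4.8)]
long2 [([522.9, -343.8], [93.6, 187.1], 4.5)]
ring [([450.6, -134.5], [69.5, 70.9], 88.9)]
wide .036 [([530.8, 371.9], [31.5, 56.8], -83.3), ([538.3, 316.7], [31.9, 57.0], -82.4)]
```

View pics/m2.png

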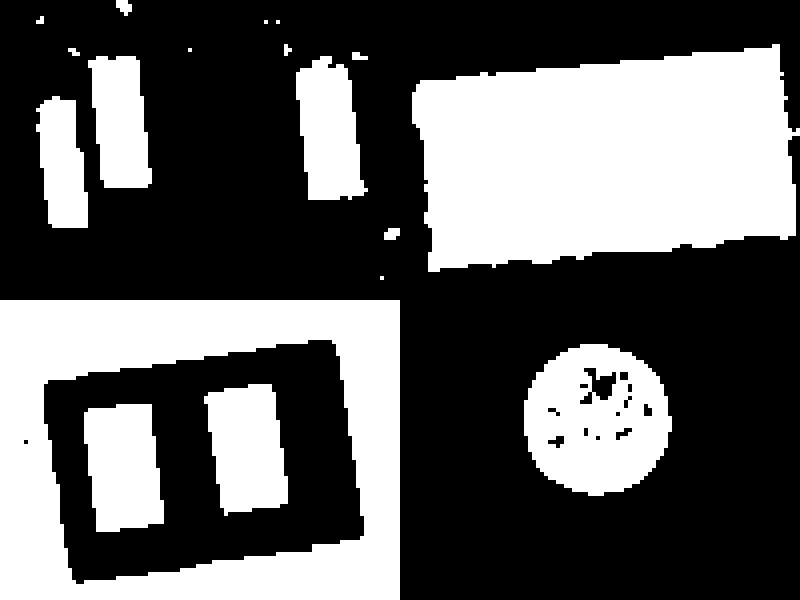

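Slim case, trays, ring and gap are measured, and all sizes agree with the description. First I turn the tool so that it closes along the objects' x.

```bash
cat >>h.py <<'E'
def go(x,y,z,yaw_deg):
    "print tool-frame shift (mm) and spin (rad) from the measured pose to x,y,z (mm), object yaw (tool yaw = +90 deg)"
    s=ctrl.state(); p=np.array(s["ee_pos"])*1000; psi=s["ee_rot"][2]
    d=np.array([x,y,z])-p; e=(np.radians(yaw_deg+90)-psi+np.pi)%(2*np.pi)-np.pi
    f=lambda a:np.round([np.cos(a)*d[0]+np.sin(a)*d[1],np.sin(a)*d[0]-np.cos(a)*d[1],-d[2]],1)
    print("t",round(s["clock"],2),"at",np.round(p,1),"yaw",round(np.degrees(psi)-90,1),"F",np.round(s["contact_force"],1),"w",round(s["width"]*88,1),"gf",round(s["gripper_force"],1))
    print("shift now",f(psi),"| spin",round(-e,3),"| shift after spin",f(psi+e))
E
R='{"gripper":-1,"translation":[0,0,0],"spin":-0.12}'
python3 -m handwheel '[{"gripper":-1,"translation":[0,0,0],"spin":-0.12},{"gripper":-1,"translation":[0,0,0],"spin":-0.12},{"gripper":-1,"translation":[0,0,0],"spin":-0.12},{"gripper":-1,"translation":[0,0,0],"spin":-0.12},{"gripper":-1,"translation":[0,0,0],"spin":-0.12}]'
python3 -m handwheel '[{"gripper":-1,"translation":[0,0,0],"spin":-0.12},{"gripper":-1,"translation":[0,0,0],"spin":-0.12},{"gripper":-1,"translation":[0,0,0],"spin":-0.12},{"gripper":-1,"translation":[0,0,0],"spin":-0.12},{"gripper":-1,"translation":[0,0,0],"spin":-0.12}]'
python3 -m handwheel '[{"gripper":-1,"translation":[0,0,0],"spin":-0.12},{"gripper":-1,"translation":[0,0,0],"spin":0},{"gripper":-1,"translation":[0,0,0],"spin":0},{"gripper":-1,"translation":[0,0,0],"spin":0},{"gripper":-1,"translation":[0,0,0],"spin":0}]'
python3 -c "
from h import *
go(677,-20.8,180,5.5)"
```

```text
clock: 0.82
ee_pos: [0.2275, -0.6355, 0.2004]
ee_rot: [3.142, -0.0, 0.95]
contact_force: [-0.2, -0.7, 0.4]
width: 1.001
gripper_force: 0.0
clock: 1.23
ee_pos: [0.2275, -0.6355, 0.2004]
ee_rot: [3.142, -0.0, 1.55]
contact_force: [-0.5, 0.0, 0.5]
width: 1.0
gripper_force: 0.0
clock: 1.65
ee_pos: [0.2275, -0.6355, 0.2004]
ee_rot: [3.142, 0.0, 1.662]
contact_force: [-0.2, 0.0, -0.2]
width: 0.997
gripper_force: 0.0
t 1.65 at [ 227.5 -635.5  200.4] yaw 5.2 F [-0.2  0.  -0.2] w 87.7 gf 0.0
shift now [571.3 503.5  20.4] | spin -0.005 | shift after spin [568.8 506.3  20.4]
```

```bash
python3 -m handwheel '[{"gripper":-1,"translation":[0.0285,0.0252,0.001],"spin":0},{"gripper":-1,"translation":[0.0285,0.0252,0.001],"spin":0},{"gripper":-1,"translation":[0.0285,0.0252,0.001],"spin":0},{"gripper":-1,"translation":[0.0285,0.0252,0.001],"spin":0},{"gripper":-1,"translation":[0.0285,0.0252,0.001],"spin":0}]' | tail -3
python3 -m handwheel '[{"gripper":-1,"translation":[0.0285,0.0252,0.001],"spin":0},{"gripper":-1,"translation":[0.0285,0.0252,0.001],"spin":0},{"gripper":-1,"translation":[0.0285,0.0252,0.001],"spin":0},{"gripper":-1,"translation":[0.0285,0.0252,0.001],"spin":0},{"gripper":-1,"translation":[0.0285,0.0252,0.001],"spin":0}]' | tail -3
python3 -m handwheel '[{"gripper":-1,"translation":[0.0285,0.0252,0.001],"spin":0},{"gripper":-1,"translation":[0.0285,0.0252,0.001],"spin":0},{"gripper":-1,"translation":[0.0285,0.0252,0.001],"spin":0},{"gripper":-1,"translation":[0.0285,0.0252,0.001],"spin":0},{"gripper":-1,"translation":[0.0285,0.0252,0.001],"spin":0}]' | tail -3
python3 -m handwheel '[{"gripper":-1,"translation":[0.0285,0.0252,0.001],"spin":0},{"gripper":-1,"translation":[0.0285,0.0252,0.001],"spin":0},{"gripper":-1,"translation":[0.0285,0.0252,0.001],"spin":0},{"gripper":-1,"translation":[0.0285,0.0252,0.001],"spin":0},{"gripper":-1,"translation":[0.0285,0.0252,0.001],"spin":0}]' | tail -3
python3 -c "
from h import *
go(677,-20.8,77,5.5)"
```

```text
contact_force: [0.8, 0.1, 0.9]
width: 1.003
gripper_force: 0.0
contact_force: [1.6, 0.5, -0.5]
width: 0.998
gripper_force: 0.0
contact_force: [-0.1, -0.3, 0.4]
width: 1.0
gripper_force: 0.0
contact_force: [-0.3, -0.9, 1.1]
width: 1.001
gripper_force: 0.0
t 3.32 at [677.3 -19.4 180.5] yaw 5.2 F [-0.3 -0.9  1.1] w 88.1 gf 0.0
shift now [ -1.4  -0.5 103.5] | spin -0.004 | shift after spin [ -1.4  -0.5 103.5]
```

```bash
python3 -m handwheel '[{"gripper":-1,"translation":[-0.0014,0,0.03],"spin":0},{"gripper":-1,"translation":[0,0,0.03],"spin":0},{"gripper":-1,"translation":[0,0,0.025],"spin":0},{"gripper":-1,"translation":[0,0,0.0185],"spin":0},{"gripper":-1,"translation":[0,0,0],"spin":0}]'
python3 -m handwheel '[{"gripper":1,"translation":[0,0,0],"spin":0},{"gripper":1,"translation":[0,0,0],"spin":0},{"gripper":1,"translation":[0,0,0],"spin":0},{"gripper":1,"translation":[0,0,0],"spin":0},{"gripper":1,"translation":[0,0,0],"spin":0}]'
python3 -m handwheel '[{"gripper":1,"translation":[0,0,0],"spin":0},{"gripper":1,"translation":[0,0,0],"spin":0},{"gripper":1,"translation":[0,0,0],"spin":0},{"gripper":1,"translation":[0,0,0],"spin":0},{"gripper":1,"translation":[0,0,0],"spin":0}]'
python3 -c "
from h import *
go(677,-20.8,77,5.5)"
```

```text
clock: 3.73
ee_pos: [0.6724, -0.022, 0.0711]
ee_rot: [-3.132, -0.001, 1.663]
contact_force: [-1.5, 1.5, -0.8]
width: 1.001
gripper_force: 0.0
clock: 4.15
ee_pos: [0.6777, -0.0227, 0.0788]
ee_rot: [3.139, 0.0, 1.663]
contact_force: [0.0, -0.1, 0.4]
width: 0.64
gripper_force: 0.0
clock: 4.57
ee_pos: [0.6765, -0.0226, 0.0769]
ee_rot: [-3.141, -0.0, 1.664]
contact_force: [-0.3, 0.3, -0.8]
width: 0.266
gripper_force: 0.0
t 4.57 at [676.5 -22.6  76.9] yaw 5.3 F [-0.3  0.3 -0.8] w 23.4 gf 0.0
shift now [ 1.7  0.7 -0.1] | spin -0.003 | shift after spin [ 1.7  0.7 -0.1]
```

Opening 23 mm with no force: the pot isn't between the pads. I look.

```bash
python3 - <<'E'
from h import *
a=shot("top")["img"][100:250,220:420];b=shot("side")["img"][130:280,290:490]
cv2.imwrite("pics/g1.png",np.hstack([cv2.resize(q,(400,300),interpolation=cv2.INTER_CUBIC) for q in(a,b)])[:,:,::-1])
E
```

```text
(no output)
```

View pics/g1.png

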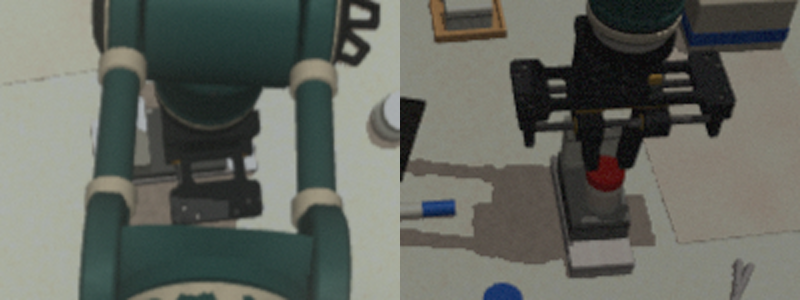

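```bash
python3 - <<'E'
from h import *
t=shot("top");s=shot("side")
print("tcp in side",proj(s,ctrl.state()["ee_pos"]))
s0=cv2.imread("pics/side0.png")[:,:,::-1]
for nm,im,d,box in(("before",s0,s,(370,190,45,45)),("now",s["img"],s,(380,190,50,60))):
    hsv=cv2.cvtColor(im.copy(),cv2.COLOR_RGB2HSV).astype(int);H,S,V=[hsv[...,i] for i in range(3)]
    m=(((H<8)|(H>172))&(S>120)&(V>60)); y,x=np.nonzero(m[box[1]:box[1]+box[3],box[0]:box[0]+box[2]])
    print(nm,"red centroid",x.mean()+box[0],y.mean()+box[1],len(x),"bounds",x.min()+box[0],x.max()+box[0],y.min()+box[1],y.max()+box[1])
for P in([.677,-.0208,.102],[.677,-.0208,.096]): print("predicted lid",proj(s,P),proj(t,P))
# tray etc predicted
print("ring",proj(s,[.4506,-.1345,.008]),"stray",proj(s,[.4386,.1143,.006]))
E
```

```text
tcp in side [[390.61119698 224.29039671]]
before red centroid 392.5875 215.00416666666666 240 bounds 383 402 207 225
now red centroid 393.23899371069183 217.1823899371069 159 bounds 384 401 208 225
predicted lid [[392.27808295 215.24978783]] [[317.99964681 161.58375418]]
predicted lid [[391.92516116 217.27417322]] [[317.89647844 162.19837901]]
ring [[274.46059264 290.05692674]] stray [[278.2822423 196.8968458]]
```

```bash
python3 - <<'E'
from h import *
d=shot("side"); print(ctrl.state()["width"],ctrl.state()["ee_pos"])
b=d["img"][150:270,330:450]
b=cv2.resize(b,(600,600),interpolation=cv2.INTER_CUBIC)
cv2.imwrite("pics/g2.png",np.clip(b[:,:,::-1]*1.8,0,255))
E
```

```text
0.044545655113952407 [ 0.67647718 -0.02251723  0.07680849][ WARN:0@3.755] global loadsave.cpp:1063 imwrite_ Unsupported depth image for selected encoder is fallbacked to CV_8U.
```

View pics/g2.png

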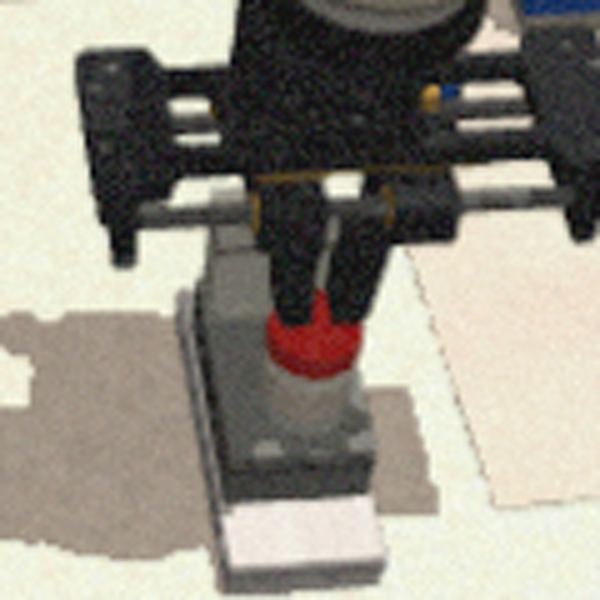

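Pictures show the fingertips at side pixel (391,214), above the lid, while the reported TCP projects to (391,224). The real tips therefore sit about 30 mm higher than reported. Open fingers clear the stack on both sides, so I open, go down another 27 mm and close.

```bash
python3 -m handwheel '[{"gripper":-1,"translation":[0,0,-0.002],"spin":0},{"gripper":-1,"translation":[0,0,0],"spin":0},{"gripper":-1,"translation":[0,0,0],"spin":0},{"gripper":-1,"translation":[0,0,0],"spin":0},{"gripper":-1,"translation":[0,0,0],"spin":0}]'
python3 -m handwheel '[{"gripper":-1,"translation":[0,0,0],"spin":0},{"gripper":-1,"translation":[0,0,0],"spin":0},{"gripper":-1,"translation":[0,0,0],"spin":0},{"gripper":-1,"translation":[0,0,0],"spin":0},{"gripper":-1,"translation":[0,0,0],"spin":0}]'
python3 -m handwheel '[{"gripper":-1,"translation":[0,0,0],"spin":0},{"gripper":-1,"translation":[0,0,0],"spin":0},{"gripper":-1,"translation":[0.001,0,0.007],"spin":0},{"gripper":-1,"translation":[0,0,0.007],"spin":0},{"gripper":-1,"translation":[0,0,0.006],"spin":0}]'
python3 -m handwheel '[{"gripper":-1,"translation":[0,0,0.006],"spin":0},{"gripper":-1,"translation":[0,0,0.003],"spin":0},{"gripper":0,"translation":[0,0,0],"spin":0},{"gripper":0,"translation":[0,0,0],"spin":0},{"gripper":0,"translation":[0,0,0],"spin":0}]'
python3 -m handwheel '[{"gripper":0,"translation":[0,0,0],"spin":0},{"gripper":0,"translation":[0,0,0],"spin":0},{"gripper":0,"translation":[0,0,0],"spin":0},{"gripper":0,"translation":[0,0,0],"spin":0},{"gripper":0,"translation":[0,0,0],"spin":0}]'
python3 - <<'E'
from h import *
go(677,-20.8,77,5.5)
d=shot("side"); print(proj(d,ctrl.state()["ee_pos"]))
b=cv2.resize(d["img"][150:270,330:450],(600,600),interpolation=cv2.INTER_CUBIC)
cv2.imwrite("pics/g3.png",np.clip(b[:,:,::-1]*1.8,0,255).astype(np.uint8))
E
```

```text
clock: 5.23
ee_pos: [0.6765, -0.0226, 0.0789]
ee_rot: [-3.142, 0.0, 1.664]
contact_force: [-0.3, 0.6, 0.7]
width: 0.394
gripper_force: 0.0
clock: 5.65
ee_pos: [0.6765, -0.0226, 0.0789]
ee_rot: [-3.142, -0.0, 1.664]
contact_force: [-0.2, 0.8, 0.5]
width: 0.776
gripper_force: 0.0
clock: 6.07
ee_pos: [0.676, -0.0214, 0.0578]
ee_rot: [-3.141, -0.0, 1.664]
contact_force: [0.2, 0.7, 0.5]
width: 1.001
gripper_force: 0.0
clock: 6.48
ee_pos: [0.6767, -0.0216, 0.0501]
ee_rot: [3.141, 0.0, 1.664]
contact_force: [-0.1, -0.0, 0.3]
width: 0.799
gripper_force: 0.0
clock: 6.9
ee_pos: [0.6765, -0.0216, 0.0501]
ee_rot: [3.141, 0.0, 1.664]
contact_force: [0.0, 0.1, 0.1]
width: 0.502
gripper_force: 0.0
t 6.9 at [676.5 -21.6  50.1] yaw 5.3 F [0.  0.1 0.1] w 44.1 gf 0.0
shift now [  0.7   0.5 -26.9] | spin -0.003 | shift after spin [  0.7   0.5 -26.9]
[[389.11290504 232.39362459]]
```

View pics/g3.png

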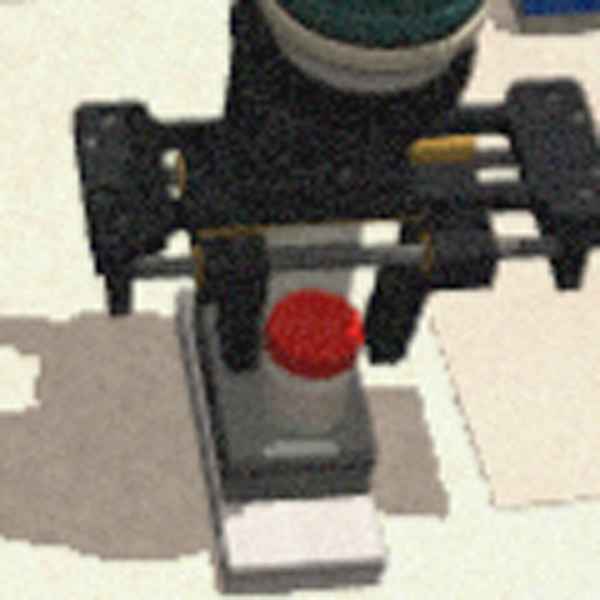

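Now the fingers flank the lid (inner faces at crop x 262 and 370, lid centre 316, tips at about row 365). I go down 6 mm more and close.

```bash
python3 -m handwheel '[{"gripper":0,"translation":[0,0,0.003],"spin":0},{"gripper":0,"translation":[0,0,0.003],"spin":0},{"gripper":1,"translation":[0,0,0],"spin":0},{"gripper":1,"translation":[0,0,0],"spin":0},{"gripper":1,"translation":[0,0,0],"spin":0}]'
python3 -m handwheel '[{"gripper":1,"translation":[0,0,0],"spin":0},{"gripper":1,"translation":[0,0,0],"spin":0},{"gripper":1,"translation":[0,0,0],"spin":0},{"gripper":1,"translation":[0,0,-0.005],"spin":0},{"gripper":1,"translation":[0,0,-0.01],"spin":0}]'
python3 - <<'E'
from h import *
go(450.6,-134.5,130,5.3)
E
```

```text
clock: 7.37
ee_pos: [0.6762, -0.0215, 0.0436]
ee_rot: [-3.141, -0.0, 1.664]
contact_force: [-0.4, -0.1, 0.1]
width: 0.419
gripper_force: 30.0
clock: 7.78
ee_pos: [0.6751, -0.0215, 0.0579]
ee_rot: [-3.139, -0.0, 1.664]
contact_force: [0.5, 0.7, 0.4]
width: 0.419
gripper_force: 30.0
t 7.78 at [675.1 -21.5  57.9] yaw 5.3 F [0.5 0.7 0.4] w 36.9 gf 30.0
shift now [ -91.7 -234.   -72.1] | spin 0.0 | shift after spin [ -91.8 -234.   -72.1]
```

```bash
python3 -m handwheel '[{"gripper":1,"translation":[0,0,-0.02],"spin":0},{"gripper":1,"translation":[0,0,-0.02],"spin":0},{"gripper":1,"translation":[0,0,-0.012],"spin":0},{"gripper":1,"translation":[-0.005,-0.012,0],"spin":0},{"gripper":1,"translation":[-0.009,-0.024,0],"spin":0}]' | sed -n 2,4p
python3 -m handwheel '[{"gripper":1,"translation":[-0.013,-0.033,0],"spin":0},{"gripper":1,"translation":[-0.013,-0.033,0],"spin":0},{"gripper":1,"translation":[-0.013,-0.033,0],"spin":0},{"gripper":1,"translation":[-0.013,-0.033,0],"spin":0},{"gripper":1,"translation":[-0.013,-0.033,0],"spin":0}]' | sed -n 2,4p
python3 -m handwheel '[{"gripper":1,"translation":[-0.009,-0.023,0],"spin":0},{"gripper":1,"translation":[-0.004,-0.010,0],"spin":0},{"gripper":1,"translation":[0,0,0],"spin":0},{"gripper":1,"translation":[0,0,0],"spin":0},{"gripper":1,"translation":[0,0,0],"spin":0}]' | sed -n 2,4p
python3 - <<'E'
from h import *
go(450.6,-134.5,-8,5.3)
d=shot("side"); t=shot("top")
b=cv2.resize(d["img"][210:330,190:350],(400,300),interpolation=cv2.INTER_CUBIC);c=cv2.resize(t["img"][230:350,300:460],(400,300),interpolation=cv2.INTER_CUBIC)
cv2.imwrite("pics/g4.png",np.clip(np.hstack([b,c])[:,:,::-1]*1.6,0,255).astype(np.uint8))
E
```

```text
ee_pos: [0.6453, -0.0383, 0.114]
ee_rot: [3.135, 0.001, 1.665]
contact_force: [-0.6, -0.5, -0.1]
ee_pos: [0.4825, -0.1194, 0.1117]
ee_rot: [3.14, 0.001, 1.664]
contact_force: [-0.3, 0.3, -0.7]
ee_pos: [0.4537, -0.1348, 0.1117]
ee_rot: [3.14, 0.0, 1.664]
contact_force: [0.5, 0.1, -0.5]
t 9.03 at [ 453.7 -134.8  111.7] yaw 5.3 F [ 0.5  0.1 -0.5] w 37.1 gf 30.0
shift now [  0.6  -3.1 119.7] | spin 0.001 | shift after spin [  0.6  -3.1 119.7]
```

View pics/g4.png

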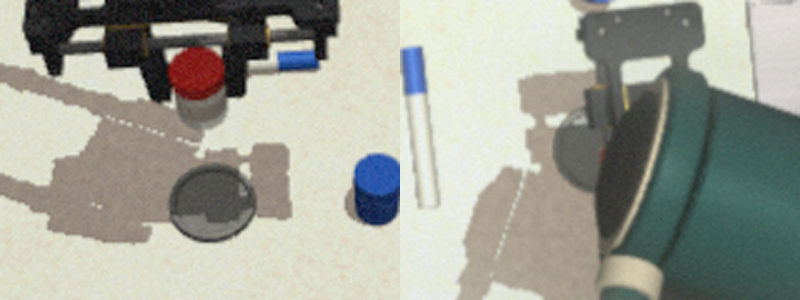

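Held upright (lid at side crop (197,72), ring at (213,203)). I check the alignment numerically and go down.

```bash
python3 -c "
from h import *
d=shot('side');print(proj(d,[.4537,-.1348,.170]),'seen ~268.8,237')"
python3 -m handwheel '[{"gripper":1,"translation":[0,-0.003,0.01],"spin":0},{"gripper":1,"translation":[0,0,0.02],"spin":0},{"gripper":1,"translation":[0,0,0.025],"spin":0},{"gripper":1,"translation":[0,0,0.025],"spin":0},{"gripper":1,"translation":[0,0,0.015],"spin":0}]' | sed -n 2,4p
python3 -m handwheel '[{"gripper":1,"translation":[0,0,0.01],"spin":0},{"gripper":1,"translation":[0,0,0.005],"spin":0},{"gripper":1,"translation":[0,0,0],"spin":0},{"gripper":1,"translation":[0,0,0],"spin":0},{"gripper":1,"translation":[0,0,0],"spin":0}]' | sed -n 2,4p
python3 -m handwheel '[{"gripper":1,"translation":[0,0,0.001],"spin":0},{"gripper":1,"translation":[0,0,0.001],"spin":0},{"gripper":1,"translation":[0,0,0.001],"spin":0},{"gripper":1,"translation":[0,0,0.001],"spin":0},{"gripper":1,"translation":[0,0,0.001],"spin":0}]' | sed -n 2,4p
python3 -c "
from h import *
go(450.6,-134.5,-8,5.3)"
```

```text
[[268.1262347  238.66947585]] seen ~268.8,237
ee_pos: [0.4472, -0.1341, 0.0127]
ee_rot: [-3.138, -0.002, 1.665]
contact_force: [-0.0, 0.5, -1.0]
ee_pos: [0.4502, -0.1355, 0.0019]
ee_rot: [3.14, 0.001, 1.664]
contact_force: [0.0, 0.1, -0.3]
ee_pos: [0.4491, -0.1352, -0.004]
ee_rot: [3.141, 0.0, 1.664]
contact_force: [0.3, -0.6, -0.8]
t 10.43 at [ 449.1 -135.2   -4. ] yaw 5.3 F [ 0.3 -0.6 -0.8] w 36.2 gf 30.0
shift now [0.6 1.5 4. ] | spin 0.0 | shift after spin [0.6 1.5 4. ]
```

```bash
python3 -m handwheel '[{"gripper":1,"translation":[0,0.001,0.001],"spin":0},{"gripper":1,"translation":[0,0,0.001],"spin":0},{"gripper":1,"translation":[0,0,0.0007],"spin":0},{"gripper":1,"translation":[0,0,0],"spin":0},{"gripper":1,"translation":[0,0,0],"spin":0}]' | sed -n 2,4p
python3 -m handwheel '[{"gripper":1,"translation":[0,0,0.0005],"spin":0},{"gripper":1,"translation":[0,0,0.0005],"spin":0},{"gripper":1,"translation":[0,0,0.0005],"spin":0},{"gripper":1,"translation":[0,0,0],"spin":0},{"gripper":1,"translation":[0,0,0],"spin":0}]' | sed -n 2,4p
```

```text
ee_pos: [0.4499, -0.135, -0.0069]
ee_rot: [-3.141, -0.0, 1.664]
contact_force: [-0.3, -0.4, 0.4]
ee_pos: [0.45, -0.1351, -0.0083]
ee_rot: [-3.142, -0.0, 1.664]
contact_force: [0.3, 0.2, 0.3]
```

```bash
python3 -m handwheel '[{"gripper":1,"translation":[0,0,0.0005],"spin":0},{"gripper":1,"translation":[0,0,0.0005],"spin":0},{"gripper":1,"translation":[0,0,0],"spin":0},{"gripper":1,"translation":[0,0,0],"spin":0},{"gripper":1,"translation":[0,0,0],"spin":0}]' | sed -n 2,4p
python3 -m handwheel '[{"gripper":1,"translation":[0,0,0.0005],"spin":0},{"gripper":1,"translation":[0,0,0.0005],"spin":0},{"gripper":1,"translation":[0,0,0],"spin":0},{"gripper":1,"translation":[0,0,0],"spin":0},{"gripper":1,"translation":[0,0,0],"spin":0}]' | sed -n 2,4p
python3 -c "
from h import *
print(ctrl.state()['contact_force'])
t=shot('side')
c=cv2.resize(t['img'][240:340,220:340],(720,600),interpolation=cv2.INTER_CUBIC)
cv2.imwrite('pics/g5.png',np.clip(c[:,:,::-1]*1.6,0,255).astype(np.uint8))"
```

```text
ee_pos: [0.4502, -0.1351, -0.0091]
ee_rot: [3.141, 0.0, 1.664]
contact_force: [-0.8, 0.0, 2.1]
ee_pos: [0.4503, -0.1352, -0.0092]
ee_rot: [3.141, 0.0, 1.664]
contact_force: [-4.0, 1.8, 9.7]
[-3.97388285  1.7605856   9.7196661 ]
```

View pics/g5.png

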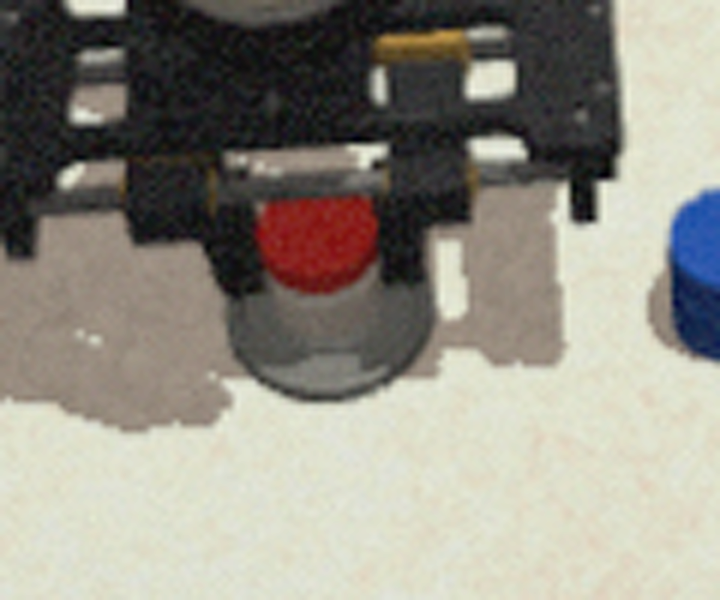

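Pot sits in the ring. Release, rise, and go to the slim case.

```bash
python3 -m handwheel '[{"gripper":1,"translation":[0,0,-0.0005],"spin":0},{"gripper":1,"translation":[0,0,-0.0005],"spin":0},{"gripper":-1,"translation":[0,0,0],"spin":0},{"gripper":-1,"translation":[0,0,0],"spin":0},{"gripper":-1,"translation":[0,0,0],"spin":0}]' | sed -n 4,5p
python3 -m handwheel '[{"gripper":-1,"translation":[0,0,0],"spin":0},{"gripper":-1,"translation":[0,0,0],"spin":0},{"gripper":-1,"translation":[0,0,0],"spin":0},{"gripper":-1,"translation":[0,0,-0.002],"spin":0},{"gripper":-1,"translation":[0,0,-0.01],"spin":0}]' | sed -n 4,5p
python3 -m handwheel '[{"gripper":-1,"translation":[0,0,-0.02],"spin":0},{"gripper":-1,"translation":[0,0,-0.03],"spin":0},{"gripper":-1,"translation":[0,0,-0.03],"spin":0},{"gripper":-1,"translation":[0,0,-0.025],"spin":0},{"gripper":-1,"translation":[0,0,-0.01],"spin":0}]' | sed -n 4,5p
python3 -c "
from h import *
go(669.6,32.8,110,5.4)"
```

```text
contact_force: [-0.3, -0.3, 0.2]
width: 0.621
contact_force: [-0.4, 0.3, 0.1]
width: 0.99
contact_force: [1.1, -0.4, 0.8]
width: 1.005
t 13.4 at [ 452.7 -136.   122.6] yaw 5.3 F [ 1.1 -0.4  0.8] w 88.4 gf 0.0
shift now [147.9 231.6  12.6] | spin -0.001 | shift after spin [147.7 231.8  12.6]
```

```bash
python3 -m handwheel '[{"gripper":-1,"translation":[0.008,0.012,0],"spin":0},{"gripper":-1,"translation":[0.014,0.022,0],"spin":0},{"gripper":-1,"translation":[0.0185,0.029,0],"spin":0},{"gripper":-1,"translation":[0.0185,0.029,0],"spin":0},{"gripper":-1,"translation":[0.0185,0.029,0],"spin":0}]' | sed -n 2,2p
python3 -m handwheel '[{"gripper":-1,"translation":[0.0185,0.029,0],"spin":0},{"gripper":-1,"translation":[0.0185,0.029,0],"spin":0},{"gripper":-1,"translation":[0.0185,0.029,0],"spin":0},{"gripper":-1,"translation":[0.01,0.016,0],"spin":0},{"gripper":-1,"translation":[0.005,0.008,0],"spin":0}]' | sed -n 2,2p
python3 -m handwheel '[{"gripper":-1,"translation":[0,0,0],"spin":0},{"gripper":-1,"translation":[0,0,0],"spin":0},{"gripper":-1,"translation":[0,0,0],"spin":0},{"gripper":-1,"translation":[0,0,0],"spin":0},{"gripper":-1,"translation":[0,0,0],"spin":0}]' | sed -n 2,2p
python3 - <<'E'
from h import *
go(669.6,32.8,50,5.4)
# check pot in ring from the top, and slim from the side (top edge z=.114)
d=shot("top"); im=d["img"];hsv=cv2.cvtColor(im,cv2.COLOR_RGB2HSV).astype(int);H,S,V=[hsv[...,i] for i in range(3)]
print("pot",blobs(d,((((H<8)|(H>172))&(S>120)&(V>60))*255).astype(np.uint8),(350,260,60,60),.050))
E
```

```text
ee_pos: [0.5638, -0.0457, 0.1174]
ee_pos: [0.6688, 0.0359, 0.1169]
ee_pos: [0.6664, 0.0328, 0.1179]
t 14.65 at [666.4  32.8 117.9] yaw 5.3 F [-0.3 -0.4 -0.2] w 88.2 gf 0.0
shift now [-0.3  3.2 67.9] | spin -0.002 | shift after spin [-0.3  3.2 67.9]
pot [([450.3, -133.1], [35.8, 37.4], 88.8)]
```

```bash
python3 -m handwheel '[{"gripper":-1,"translation":[0,0.003,0.008],"spin":0},{"gripper":-1,"translation":[0,0,0.018],"spin":0},{"gripper":-1,"translation":[0,0,0.02],"spin":0},{"gripper":-1,"translation":[0,0,0.014],"spin":0},{"gripper":-1,"translation":[0,0,0.008],"spin":0}]' | sed -n 2,4p
python3 -m handwheel '[{"gripper":-1,"translation":[0,0,0],"spin":0},{"gripper":-1,"translation":[0,0,0],"spin":0},{"gripper":1,"translation":[0,0,0],"spin":0},{"gripper":1,"translation":[0,0,0],"spin":0},{"gripper":1,"translation":[0,0,0],"spin":0}]' | sed -n 2,5p
python3 -m handwheel '[{"gripper":1,"translation":[0,0,0],"spin":0},{"gripper":1,"translation":[0,0,0],"spin":0},{"gripper":1,"translation":[0,0,0],"spin":0},{"gripper":1,"translation":[0,0,0],"spin":0},{"gripper":1,"translation":[0,0,0],"spin":0}]' | sed -n 4,6p
python3 -c "
from h import *
go(534,343.8,110,7.3)"
```

```text
ee_pos: [0.6684, 0.0339, 0.0468]
ee_rot: [-3.138, -0.0, 1.664]
contact_force: [-0.2, 0.4, -1.0]
ee_pos: [0.6713, 0.0342, 0.0511]
ee_rot: [3.139, 0.0, 1.664]
contact_force: [0.1, -0.4, -0.0]
width: 0.795
contact_force: [-2.0, 0.7, 3.6]
width: 0.654
gripper_force: 30.0
t 15.95 at [670.7  34.2  50.5] yaw 5.3 F [-2.   0.7  3.6] w 57.6 gf 30.0
shift now [ 321.  -107.3  -59.5] | spin -0.034 | shift after spin [324.5 -96.2 -59.5]
```

Gripped (57.6 mm). Lift, turn and carry it above the gap.

```bash
python3 -m handwheel '[{"gripper":1,"translation":[0,0,-0.004],"spin":0},{"gripper":1,"translation":[0,0,-0.012],"spin":0},{"gripper":1,"translation":[0,0,-0.018],"spin":0},{"gripper":1,"translation":[0,0,-0.016],"spin":0},{"gripper":1,"translation":[0,0,-0.01],"spin":-0.034}]' | sed -n 2,5p
python3 -m handwheel '[{"gripper":1,"translation":[0.008,-0.0025,0],"spin":0},{"gripper":1,"translation":[0.018,-0.0055,0],"spin":0},{"gripper":1,"translation":[0.032,-0.0095,0],"spin":0},{"gripper":1,"translation":[0.032,-0.0095,0],"spin":0},{"gripper":1,"translation":[0.032,-0.0095,0],"spin":0}]' | sed -n 2,2p
python3 -m handwheel '[{"gripper":1,"translation":[0.032,-0.0095,0],"spin":0},{"gripper":1,"translation":[0.032,-0.0095,0],"spin":0},{"gripper":1,"translation":[0.032,-0.0095,0],"spin":0},{"gripper":1,"translation":[0.032,-0.0095,0],"spin":0},{"gripper":1,"translation":[0.032,-0.0095,0],"spin":0}]' | sed -n 2,2p
python3 -m handwheel '[{"gripper":1,"translation":[0.027,-0.008,0],"spin":0},{"gripper":1,"translation":[0.011,-0.003,0],"spin":0},{"gripper":1,"translation":[0.004,-0.001,0],"spin":0},{"gripper":1,"translation":[0,0,0],"spin":0},{"gripper":1,"translation":[0,0,0],"spin":0}]' | sed -n 2,5p
python3 -c "
from h import *
go(534,343.8,50,7.3)
t=shot('top');s=shot('side')
a=cv2.resize(t['img'][190:290,55:188],(400,300),interpolation=cv2.INTER_CUBIC);b=cv2.resize(s['img'][75:165,260:380],(400,300),interpolation=cv2.INTER_CUBIC)
cv2.imwrite('pics/g6.png',np.clip(np.hstack([a,b])[:,:,::-1]*1.6,0,255).astype(np.uint8))"
```

```text
ee_pos: [0.6712, 0.0341, 0.1122]
ee_rot: [3.139, 0.0, 1.698]
contact_force: [0.7, 0.1, 0.2]
width: 0.655
ee_pos: [0.6171, 0.1516, 0.109]
ee_pos: [0.5493, 0.3047, 0.1091]
ee_pos: [0.5341, 0.3424, 0.1094]
ee_rot: [-3.141, 0.001, 1.698]
contact_force: [0.3, 0.2, -1.2]
width: 0.651
t 17.62 at [534.1 342.4 109.4] yaw 7.3 F [ 0.3  0.2 -1.2] w 57.3 gf 30.0
shift now [ 1.3  0.1 59.4] | spin -0.001 | shift after spin [ 1.3  0.1 59.4]
```

View pics/g6.png

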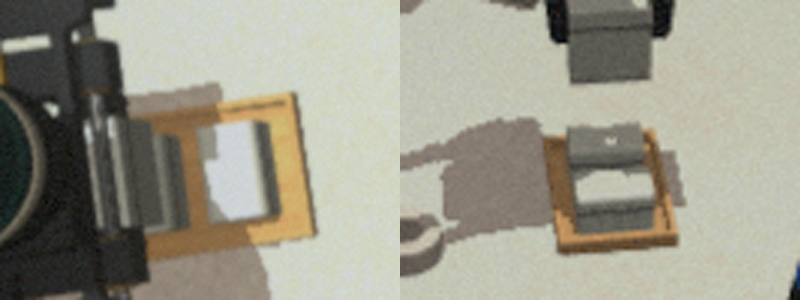

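Slim case is upright in the grip (side crop (610,45)), above the gap. I go down, first quickly, then slowly through the contact.

```bash
python3 -m handwheel '[{"gripper":1,"translation":[0.002,0,0.008],"spin":0},{"gripper":1,"translation":[0,0,0.018],"spin":0},{"gripper":1,"translation":[0,0,0.022],"spin":0},{"gripper":1,"translation":[0,0,0.015],"spin":0},{"gripper":1,"translation":[0,0,0.007],"spin":0}]' | sed -n 2,4p
python3 -m handwheel '[{"gripper":1,"translation":[0,0,0],"spin":0},{"gripper":1,"translation":[0,0,0.002],"spin":0},{"gripper":1,"translation":[0,0,0.002],"spin":0},{"gripper":1,"translation":[0,0,0.002],"spin":0},{"gripper":1,"translation":[0,0,0.002],"spin":0}]' | sed -n 2,4p
python3 - <<'E'
from h import *
go(534,344.9,-1.5,7.3)
t=shot('top');s=shot('side')
a=cv2.resize(t['img'][200:290,70:190],(400,300),interpolation=cv2.INTER_CUBIC);b=cv2.resize(s['img'][85:160,275:375],(400,300),interpolation=cv2.INTER_CUBIC)
cv2.imwrite('pics/g7.png',np.clip(np.hstack([a,b])[:,:,::-1]*1.6,0,255).astype(np.uint8))
E
```

```text
ee_pos: [0.5323, 0.3433, 0.0364]
ee_rot: [-3.137, 0.002, 1.696]
contact_force: [-0.7, 0.0, -1.2]
ee_pos: [0.5346, 0.3458, 0.0328]
ee_rot: [3.14, -0.001, 1.698]
contact_force: [-0.6, 0.8, -1.1]
t 18.55 at [534.6 345.8  32.8] yaw 7.3 F [-0.6  0.8 -1.1] w 57.9 gf 30.0
shift now [-0.8 -0.7 34.3] | spin -0.0 | shift after spin [-0.8 -0.7 34.3]
```

View pics/g7.png

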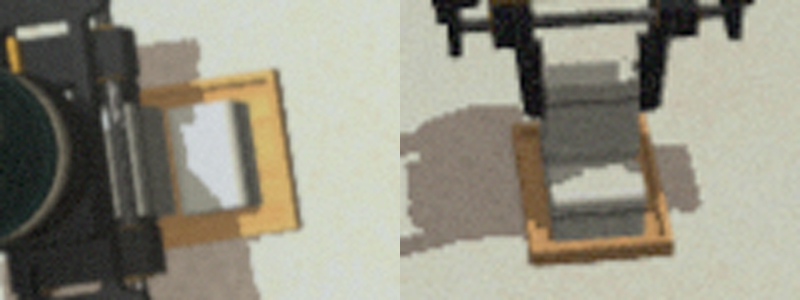

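Slim foot is just above the case tops, and wood is still visible between it and case b (top crop x≈170). Continuing slowly.

```bash
python3 -m handwheel '[{"gripper":1,"translation":[-0.0008,0,0.002],"spin":0},{"gripper":1,"translation":[0,0,0.002],"spin":0},{"gripper":1,"translation":[0,0,0.002],"spin":0},{"gripper":1,"translation":[0,0,0.002],"spin":0},{"gripper":1,"translation":[0,0,0.002],"spin":0}]' | sed -n 2,5p
python3 -m handwheel '[{"gripper":1,"translation":[0,0,0.0015],"spin":0},{"gripper":1,"translation":[0,0,0.0015],"spin":0},{"gripper":1,"translation":[0,0,0.0015],"spin":0},{"gripper":1,"translation":[0,0,0.0015],"spin":0},{"gripper":1,"translation":[0,0,0.0015],"spin":0}]' | sed -n 2,5p
python3 -m handwheel '[{"gripper":1,"translation":[0,0,0.001],"spin":0},{"gripper":1,"translation":[0,0,0.001],"spin":0},{"gripper":1,"translation":[0,0,0.001],"spin":0},{"gripper":1,"translation":[0,0,0.001],"spin":0},{"gripper":1,"translation":[0,0,0.001],"spin":0}]' | sed -n 2,5p
```

```text
ee_pos: [0.5342, 0.3451, 0.022]
ee_rot: [3.141, -0.001, 1.698]
contact_force: [-0.6, 1.7, 1.3]
width: 0.656
ee_pos: [0.5335, 0.3443, 0.0137]
ee_rot: [-3.141, 0.0, 1.698]
contact_force: [0.2, 0.4, -0.3]
width: 0.656
ee_pos: [0.5338, 0.3443, 0.009]
ee_rot: [-3.141, 0.0, 1.698]
contact_force: [-0.6, -0.3, -0.7]
width: 0.65
```

```bash
python3 -m handwheel '[{"gripper":1,"translation":[0,0,0.001],"spin":0},{"gripper":1,"translation":[0,0,0.001],"spin":0},{"gripper":1,"translation":[0,0,0.001],"spin":0},{"gripper":1,"translation":[0,0,0.001],"spin":0},{"gripper":1,"translation":[0,0,0.001],"spin":0}]' | sed -n 2,5p
python3 -m handwheel '[{"gripper":1,"translation":[0,0,0.001],"spin":0},{"gripper":1,"translation":[0,0,0.001],"spin":0},{"gripper":1,"translation":[0,0,0.001],"spin":0},{"gripper":1,"translation":[0,0,0.001],"spin":0},{"gripper":1,"translation":[0,0,0],"spin":0}]' | sed -n 2,5p
python3 -m handwheel '[{"gripper":1,"translation":[0,0,0.0005],"spin":0},{"gripper":1,"translation":[0,0,0.0005],"spin":0},{"gripper":1,"translation":[0,0,0.0005],"spin":0},{"gripper":1,"translation":[0,0,0],"spin":0},{"gripper":1,"translation":[0,0,0],"spin":0}]' | sed -n 2,5p
```

```text
ee_pos: [0.5338, 0.3445, 0.0041]
ee_rot: [-3.142, 0.0, 1.698]
contact_force: [-0.3, 0.4, -0.8]
width: 0.652
ee_pos: [0.5337, 0.3444, -0.0001]
ee_rot: [-3.141, 0.0, 1.698]
contact_force: [-0.4, 0.1, -1.0]
width: 0.65
ee_pos: [0.5338, 0.3445, -0.0013]
ee_rot: [-3.142, 0.0, 1.698]
contact_force: [0.1, 0.5, -0.2]
width: 0.655
```

```bash
python3 -m handwheel '[{"gripper":1,"translation":[0,0,0.0005],"spin":0},{"gripper":1,"translation":[0,0,0.0005],"spin":0},{"gripper":1,"translation":[0,0,0],"spin":0},{"gripper":1,"translation":[0,0,0],"spin":0},{"gripper":1,"translation":[0,0,0],"spin":0}]' | sed -n 2,5p
python3 -m handwheel '[{"gripper":1,"translation":[0,0,0.0005],"spin":0},{"gripper":1,"translation":[0,0,0.0005],"spin":0},{"gripper":1,"translation":[0,0,0],"spin":0},{"gripper":1,"translation":[0,0,0],"spin":0},{"gripper":1,"translation":[0,0,0],"spin":0}]' | sed -n 2,5p
```

```text
ee_pos: [0.5339, 0.3446, -0.0015]
ee_rot: [3.141, -0.0, 1.698]
contact_force: [-2.5, -0.9, 5.9]
width: 0.654
ee_pos: [0.5339, 0.3447, -0.0015]
ee_rot: [3.141, -0.0, 1.698]
contact_force: [-4.1, -2.7, 11.1]
width: 0.655
```

On the tray floor, at exactly the predicted height. Unload, release, rise, and go on to re-measure the stack.

```bash
python3 -m handwheel '[{"gripper":1,"translation":[0,0,-0.0005],"spin":0},{"gripper":1,"translation":[0,0,-0.0005],"spin":0},{"gripper":-1,"translation":[0,0,0],"spin":0},{"gripper":-1,"translation":[0,0,0],"spin":0},{"gripper":-1,"translation":[0,0,0],"spin":0}]' | sed -n 4,5p
python3 -m handwheel '[{"gripper":-1,"translation":[0,0,0],"spin":0},{"gripper":-1,"translation":[0,0,-0.003],"spin":0},{"gripper":-1,"translation":[0,0,-0.01],"spin":0},{"gripper":-1,"translation":[0,0,-0.02],"spin":0},{"gripper":-1,"translation":[0,0,-0.025],"spin":0}]' | sed -n 4,5p
python3 -m handwheel '[{"gripper":-1,"translation":[-0.01,0,-0.025],"spin":0},{"gripper":-1,"translation":[-0.02,0,-0.02],"spin":0},{"gripper":-1,"translation":[-0.03,0,-0.01],"spin":0},{"gripper":-1,"translation":[-0.03,0,0],"spin":0},{"gripper":-1,"translation":[-0.02,0,0],"spin":0}]' | sed -n 2,5p
python3 - <<'E'
from h import *
ds=[shot() for _ in range(3)]; d=ds[0]
im=np.mean([x["img"].astype(np.float32) for x in ds],0)
r,g,b=[cv2.GaussianBlur(im[...,i],(3,3),0.7) for i in range(3)]; V=im.max(2)
M=lambda c:(c*255).astype(np.uint8)
white=M((b-r>0)&(V>112)); box=M((V<114)&(V>70))
print("icase ends",blobs(d,white,(260,145,95,52),.022))
print("boxtop",blobs(d,box,(270,135,80,65),.054,300))
print("filing whites .036",blobs(d,M((V>115)&(b-r>-14)),(90,226,60,46),.036))
s=shot("side")
crop=lambda q,x,y,w,h:cv2.resize(np.asarray(q,np.uint8)[y:y+h,x:x+w],(400,300),interpolation=cv2.INTER_CUBIC)
G=np.repeat(box[...,None],3,2)
o=np.vstack([np.hstack([crop(im,257,135,100,75),crop(G,257,135,100,75)]),np.hstack([crop(im,70,210,100,75),crop(s["img"],270,85,100,75)])])
cv2.imwrite("pics/g8.png",np.clip(o[:,:,::-1]*1.4,0,255).astype(np.uint8)); go(676,0,90,6)
E
```

```text
contact_force: [0.9, 0.3, 0.7]
width: 0.857
contact_force: [-0.8, 0.4, 0.6]
width: 1.003
ee_pos: [0.5491, 0.234, 0.1134]
ee_rot: [3.138, -0.0, 1.698]
contact_force: [-0.2, 0.5, 0.6]
width: 0.998
icase ends [([666.0, 62.0], [20.6, 63.9], -84.5), ([681.7, -62.7], [31.1, 70.5], -85.0)]
boxtop [([665.0, -1.8], [74.5, 141.0], 5.1)]
filing whites .036 []
t 23.43 at [548.1 235.4 111.6] yaw 7.2 F [ 0.3 -0.6 -0.2] w 87.9 gf 0.0
shift now [-249.5   97.4   21.6] | spin 0.021 | shift after spin [-247.5  102.6   21.6]
```

View pics/g8.png

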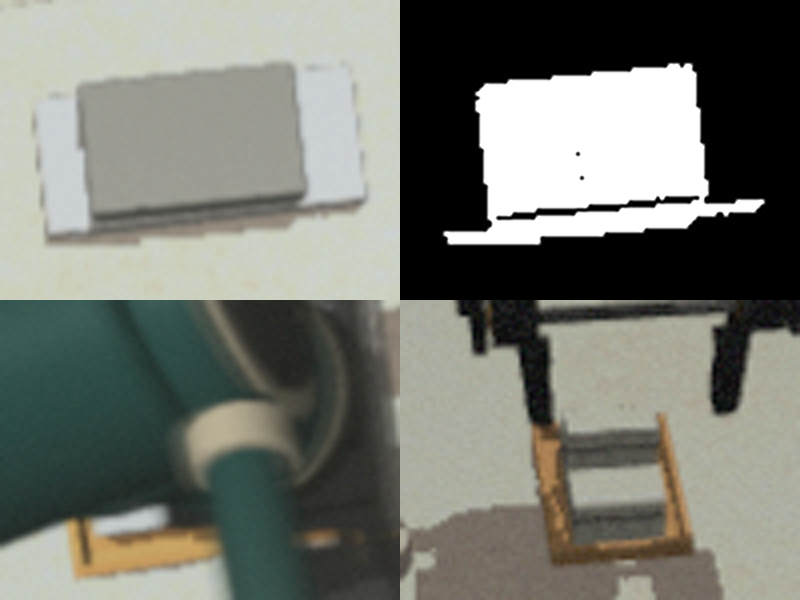

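The crop shows the slide box top with corners at (78,88),(295,66),(305,192),(92,214) and the case ends at (36,98),(350,66),(363,200),(45,232). The slim case stands upright between the wide cases.

```bash
python3 - <<'E'
from h import *
d=shot()
for n,c,z in(("box",[(78,88),(295,66),(305,192),(92,214)],.054),("icase",[(36,98),(350,66),(363,200),(45,232)],.022)):
    p=ray(d,(np.array(c)+.5)/4-.5+[257,135],z)*1000
    y=p[0]+p[3]-p[1]-p[2]; x=p[0]+p[1]-p[2]-p[3]
    print(n,p.mean(0).round(1),"L",np.linalg.norm(y)/2,"W",np.linalg.norm(x)/2,"yaw",np.degrees(np.arctan2(-y[0],y[1])),np.degrees(np.arctan2(x[1],x[0])))
E
```

```text
box [671.3   1.6] L 97.27460535349391 W 57.184155004516825 yaw 5.196500031793142 4.453847638717068
icase [672.2  -1.4] L 147.6262432417002 W 62.72240202889351 yaw 5.125381966643419 3.713333045941666
```

```bash
python3 - <<'E'
from h import *
d=shot("side")
for o in(0,25,30,35,40):
  for dy in(0,-9):
    print(o,dy,proj(d,[.5481,.2354+dy/1000,(111.6+o)/1000]).round(1)[0],"seen 327.9,114.3 |",proj(d,[.6765,(-21.6+dy)/1000,(50.1+o)/1000]).round(1)[0],"seen 391,223.3")
E
```

```text
0 0 [327.1 126.4] seen 327.9,114.3 | [389.1 232.4] seen 391,223.3
0 -9 [327.1 128.9] seen 327.9,114.3 | [389.5 235.9] seen 391,223.3
25 0 [327.2 117.3] seen 327.9,114.3 | [390.5 224.5] seen 391,223.3
25 -9 [327.1 119.9] seen 327.9,114.3 | [390.8 228. ] seen 391,223.3
30 0 [327.2 115.5] seen 327.9,114.3 | [390.8 222.8] seen 391,223.3
30 -9 [327.1 118. ] seen 327.9,114.3 | [391.1 226.4] seen 391,223.3
35 0 [327.2 113.6] seen 327.9,114.3 | [391.1 221.2] seen 391,223.3
35 -9 [327.1 116.2] seen 327.9,114.3 | [391.4 224.7] seen 391,223.3
40 0 [327.2 111.7] seen 327.9,114.3 | [391.4 219.6] seen 391,223.3
40 -9 [327.1 114.3] seen 327.9,114.3 | [391.7 223.1] seen 391,223.3
```

```bash
python3 -m handwheel '[{"gripper":-1,"translation":[-0.008,0.003,0],"spin":0.03},{"gripper":-1,"translation":[-0.018,0.007,0],"spin":0},{"gripper":-1,"translation":[-0.028,0.0115,0],"spin":0},{"gripper":-1,"translation":[-0.028,0.0115,0],"spin":0},{"gripper":-1,"translation":[-0.028,0.0115,0],"spin":0}]' | sed -n 2,2p
python3 -m handwheel '[{"gripper":-1,"translation":[-0.028,0.0115,0],"spin":0},{"gripper":-1,"translation":[-0.028,0.0115,0],"spin":0},{"gripper":-1,"translation":[-0.028,0.0115,0],"spin":0},{"gripper":-1,"translation":[-0.028,0.0115,0],"spin":0},{"gripper":-1,"translation":[-0.015,0.006,0],"spin":0}]' | sed -n 2,2p
python3 -m handwheel '[{"gripper":-1,"translation":[-0.008,0.0025,0],"spin":0},{"gripper":-1,"translation":[0,0,0.01],"spin":0},{"gripper":-1,"translation":[0,0,0.015],"spin":0},{"gripper":-1,"translation":[0,0,0.015],"spin":0},{"gripper":-1,"translation":[0,0,0.01],"spin":0}]' | sed -n 2,4p
python3 -c "
from h import *
go(672,2.5,0,5)"
```

```text
ee_pos: [0.6034, 0.1302, 0.1105]
ee_pos: [0.6686, 0.0066, 0.1105]
ee_pos: [0.6682, 0.0031, 0.0582]
ee_rot: [-3.138, -0.001, 1.669]
contact_force: [-0.1, 0.2, 0.2]
t 24.78 at [668.2   3.1  58.2] yaw 5.6 F [-0.1  0.2  0.2] w 88.3 gf 0.0
shift now [-1.   3.7 58.2] | spin 0.011 | shift after spin [-0.9  3.7 58.2]
```

```bash
python3 -m handwheel '[{"gripper":-1,"translation":[-0.001,0.0025,0.015],"spin":0.01},{"gripper":-1,"translation":[0,0,0.018],"spin":0},{"gripper":-1,"translation":[0,0,0.015],"spin":0},{"gripper":-1,"translation":[0,0,0.008],"spin":0},{"gripper":-1,"translation":[0,0,0],"spin":0}]' | sed -n 2,4p
python3 -m handwheel '[{"gripper":-1,"translation":[0,0,0.005],"spin":0},{"gripper":-1,"translation":[0,0,0.005],"spin":0},{"gripper":-1,"translation":[0,0,0.005],"spin":0},{"gripper":-1,"translation":[0,0,0.005],"spin":0},{"gripper":-1,"translation":[0,0,0],"spin":0}]' | sed -n 2,4p
python3 -m handwheel '[{"gripper":-1,"translation":[0,0,0.001],"spin":0},{"gripper":-1,"translation":[0,0,0.001],"spin":0},{"gripper":-1,"translation":[0,0,0.001],"spin":0},{"gripper":-1,"translation":[0,0,0.001],"spin":0},{"gripper":-1,"translation":[0,0,0],"spin":0}]' | sed -n 2,4p
```

```text
ee_pos: [0.6703, 0.0011, 0.0014]
ee_rot: [-3.136, -0.001, 1.658]
contact_force: [0.0, -0.5, -0.1]
ee_pos: [0.6722, 0.0005, -0.0162]
ee_rot: [-3.14, -0.0, 1.658]
contact_force: [0.0, 0.5, 0.3]
ee_pos: [0.6728, 0.0005, -0.0193]
ee_rot: [3.142, -0.0, 1.658]
contact_force: [-0.2, 0.2, 0.9]
```

```bash
python3 -m handwheel '[{"gripper":-1,"translation":[0.0015,0,0.001],"spin":0},{"gripper":-1,"translation":[0,0,0.001],"spin":0},{"gripper":-1,"translation":[0,0,0.001],"spin":0},{"gripper":-1,"translation":[0,0,0.001],"spin":0},{"gripper":-1,"translation":[0,0,0.001],"spin":0}]' | sed -n 2,4p
python3 -m handwheel '[{"gripper":-1,"translation":[0,0,0.001],"spin":0},{"gripper":-1,"translation":[0,0,0.001],"spin":0},{"gripper":-1,"translation":[0,0,0.001],"spin":0},{"gripper":-1,"translation":[0,0,0],"spin":0},{"gripper":-1,"translation":[0,0,0],"spin":0}]' | sed -n 2,4p
```

```text
ee_pos: [0.6726, 0.002, -0.0244]
ee_rot: [-3.141, 0.0, 1.658]
contact_force: [-1.0, 0.4, -0.7]
ee_pos: [0.6726, 0.002, -0.0274]
ee_rot: [-3.141, -0.0, 1.658]
contact_force: [0.0, -0.2, -0.7]
```

```bash
python3 -m handwheel '[{"gripper":-1,"translation":[0,0,0.001],"spin":0},{"gripper":-1,"translation":[0,0,0.001],"spin":0},{"gripper":-1,"translation":[0,0,0.001],"spin":0},{"gripper":-1,"translation":[0,0,0],"spin":0},{"gripper":-1,"translation":[0,0,0],"spin":0}]' | sed -n 2,4p
```

```text
ee_pos: [0.6726, 0.002, -0.0304]
ee_rot: [-3.141, -0.0, 1.658]
contact_force: [-0.2, 0.4, 0.5]
```

```bash
python3 -m handwheel '[{"gripper":-1,"translation":[0,0,0.001],"spin":0},{"gripper":-1,"translation":[0,0,0.001],"spin":0},{"gripper":-1,"translation":[0,0,0],"spin":0},{"gripper":-1,"translation":[0,0,0],"spin":0},{"gripper":-1,"translation":[0,0,0],"spin":0}]' | sed -n 2,4p
```

```text
ee_pos: [0.6727, 0.002, -0.0323]
ee_rot: [-3.142, -0.0, 1.658]
contact_force: [0.2, 0.3, 0.3]
```

```bash
python3 -m handwheel '[{"gripper":-1,"translation":[0,0,0.001],"spin":0},{"gripper":-1,"translation":[0,0,0.001],"spin":0},{"gripper":-1,"translation":[0,0,0],"spin":0},{"gripper":-1,"translation":[0,0,0],"spin":0},{"gripper":-1,"translation":[0,0,0],"spin":0}]' | sed -n 2,4p
```

```text
ee_pos: [0.6726, 0.002, -0.0344]
ee_rot: [-3.141, -0.0, 1.658]
contact_force: [0.8, -0.3, -0.2]
```

```bash
python3 -m handwheel '[{"gripper":-1,"translation":[0,0,0.001],"spin":0},{"gripper":-1,"translation":[0,0,0.001],"spin":0},{"gripper":-1,"translation":[0,0,0],"spin":0},{"gripper":-1,"translation":[0,0,0],"spin":0},{"gripper":-1,"translation":[0,0,0],"spin":0}]' | sed -n 2,4p
```

```text
ee_pos: [0.6727, 0.002, -0.0364]
ee_rot: [-3.141, -0.0, 1.658]
contact_force: [-0.1, 0.3, 0.0]
```

```bash
python3 -m handwheel '[{"gripper":-1,"translation":[0,0,0.001],"spin":0},{"gripper":-1,"translation":[0,0,0.001],"spin":0},{"gripper":-1,"translation":[0,0,0],"spin":0},{"gripper":-1,"translation":[0,0,0],"spin":0},{"gripper":-1,"translation":[0,0,0],"spin":0}]' | sed -n 2,4p
```

```text
ee_pos: [0.6729, 0.002, -0.0379]
ee_rot: [3.141, 0.0, 1.658]
contact_force: [0.1, -0.8, 3.7]
```

Bench contact at -0.038, so the true tip height is the reported one plus 38 mm. I rise 27 mm so the tips clear the instrument case, then grip the slide box.

```bash
python3 -m handwheel '[{"gripper":-1,"translation":[0,0,-0.005],"spin":0},{"gripper":-1,"translation":[0,0,-0.01],"spin":0},{"gripper":-1,"translation":[0,0,-0.008],"spin":0},{"gripper":-1,"translation":[0,0,-0.0045],"spin":0},{"gripper":-1,"translation":[0,0,0],"spin":0}]' | sed -n 2,4p
python3 -m handwheel '[{"gripper":-1,"translation":[0,0,0],"spin":0},{"gripper":1,"translation":[0,0,0],"spin":0},{"gripper":1,"translation":[0,0,0],"spin":0},{"gripper":1,"translation":[0,0,0],"spin":0},{"gripper":1,"translation":[0,0,0],"spin":0}]' | sed -n 2,6p
python3 -m handwheel '[{"gripper":1,"translation":[0,0,0],"spin":0},{"gripper":1,"translation":[0,0,0],"spin":0},{"gripper":1,"translation":[0,0,0],"spin":0},{"gripper":1,"translation":[0,0,0],"spin":0},{"gripper":1,"translation":[0,0,0],"spin":0}]' | sed -n 2,6p
python3 -c "
from h import *
go(438.6,114.3,60,-10.2)"
```

```text
ee_pos: [0.6744, 0.002, -0.0085]
ee_rot: [3.138, 0.0, 1.658]
contact_force: [-0.3, -0.4, -0.6]
ee_pos: [0.6723, 0.002, -0.0113]
ee_rot: [-3.141, -0.0, 1.658]
contact_force: [0.5, -0.7, -0.2]
width: 0.721
gripper_force: 0.0
ee_pos: [0.6724, 0.002, -0.0111]
ee_rot: [-3.141, -0.0, 1.658]
contact_force: [-0.1, 0.7, -0.5]
width: 0.682
gripper_force: 30.0
t 30.2 at [672.4   2.  -11.1] yaw 5.0 F [-0.1  0.7 -0.5] w 60.0 gf 30.0
shift now [ 132.2 -223.2  -71.1] | spin 0.265 | shift after spin [  69.1 -250.   -71.1]
```

Gripped at 60 mm, but at that height the tips would clear the tray rim by under 1 mm. I regrip 5 mm higher, then lift and carry.

```bash
python3 -m handwheel '[{"gripper":0.2,"translation":[0,0,0],"spin":0},{"gripper":-1,"translation":[0,0,0],"spin":0},{"gripper":-1,"translation":[0,0,0],"spin":0},{"gripper":-1,"translation":[0,0,-0.003],"spin":0},{"gripper":-1,"translation":[0,0,-0.002],"spin":0}]' | sed -n 2,6p
python3 -m handwheel '[{"gripper":-1,"translation":[0,0,0],"spin":0},{"gripper":1,"translation":[0,0,0],"spin":0},{"gripper":1,"translation":[0,0,0],"spin":0},{"gripper":1,"translation":[0,0,0],"spin":0},{"gripper":1,"translation":[0,0,0],"spin":0}]' | sed -n 2,6p
python3 -m handwheel '[{"gripper":1,"translation":[0,0,0],"spin":0},{"gripper":1,"translation":[0,0,0],"spin":0},{"gripper":1,"translation":[0,0,0],"spin":0},{"gripper":1,"translation":[0,0,0],"spin":0},{"gripper":1,"translation":[0,0,0],"spin":0}]' | sed -n 2,6p
python3 -m handwheel '[{"gripper":1,"translation":[0,0,-0.003],"spin":0},{"gripper":1,"translation":[0,0,-0.01],"spin":0},{"gripper":1,"translation":[0,0,-0.018],"spin":0},{"gripper":1,"translation":[0,0,-0.018],"spin":0},{"gripper":1,"translation":[0,0,-0.01],"spin":0}]' | sed -n 2,6p
python3 -m handwheel '[{"gripper":1,"translation":[0,0,0],"spin":0.09},{"gripper":1,"translation":[0,0,0],"spin":0.09},{"gripper":1,"translation":[0,0,0],"spin":0.085},{"gripper":1,"translation":[0,0,0],"spin":0},{"gripper":1,"translation":[0,0,0],"spin":0}]' | sed -n 2,6p
python3 -c "
from h import *
go(438.6,114.3,60,-10.2)"
```

```text
ee_pos: [0.673, 0.002, -0.0053]
ee_rot: [3.141, 0.0, 1.658]
contact_force: [-0.1, -0.4, -0.7]
width: 0.954
gripper_force: 0.0
ee_pos: [0.6726, 0.002, -0.0059]
ee_rot: [-3.141, -0.0, 1.658]
contact_force: [-1.2, -0.1, 0.0]
width: 0.714
gripper_force: 0.0
ee_pos: [0.6726, 0.002, -0.0059]
ee_rot: [-3.141, -0.0, 1.658]
contact_force: [-0.2, -0.2, 0.4]
width: 0.678
gripper_force: 30.0
ee_pos: [0.6741, 0.002, 0.0561]
ee_rot: [3.138, 0.0, 1.658]
contact_force: [1.4, 0.7, -1.5]
width: 0.672
gripper_force: 30.0
ee_pos: [0.6727, 0.002, 0.0535]
ee_rot: [3.141, -0.0, 1.395]
contact_force: [0.1, 0.4, -1.5]
width: 0.674
gripper_force: 30.0
t 32.28 at [672.7   2.   53.5] yaw -10.1 F [ 0.1  0.4 -1.5] w 59.3 gf 30.0
shift now [  69.7 -250.1   -6.5] | spin 0.002 | shift after spin [  69.1 -250.3   -6.5]
```

```bash
python3 -m handwheel '[{"gripper":1,"translation":[0.002,-0.008,0],"spin":0},{"gripper":1,"translation":[0.005,-0.018,0],"spin":0},{"gripper":1,"translation":[0.0085,-0.03,0],"spin":0},{"gripper":1,"translation":[0.0085,-0.03,0],"spin":0},{"gripper":1,"translation":[0.0085,-0.03,0],"spin":0}]' | sed -n 2,2p
python3 -m handwheel '[{"gripper":1,"translation":[0.0085,-0.03,0],"spin":0},{"gripper":1,"translation":[0.0085,-0.03,0],"spin":0},{"gripper":1,"translation":[0.0085,-0.03,0],"spin":0},{"gripper":1,"translation":[0.006,-0.022,0],"spin":0},{"gripper":1,"translation":[0.004,-0.015,0],"spin":0}]' | sed -n 2,2p
python3 -m handwheel '[{"gripper":1,"translation":[0.002,-0.006,0],"spin":0},{"gripper":1,"translation":[0,0,0.01],"spin":0},{"gripper":1,"translation":[0,0,0.015],"spin":0},{"gripper":1,"translation":[0,0,0.015],"spin":0},{"gripper":1,"translation":[0,0,0.01],"spin":0}]' | sed -n 2,5p
python3 -m handwheel '[{"gripper":1,"translation":[0,0,0],"spin":0},{"gripper":1,"translation":[0,0,0],"spin":0},{"gripper":1,"translation":[0,0,0],"spin":0},{"gripper":1,"translation":[0,0,0],"spin":0},{"gripper":1,"translation":[0,0,0],"spin":0}]' | sed -n 2,5p
python3 -c "
from h import *
go(438.6,114.3,-26,-10.2)"
```

```text
ee_pos: [0.5625, 0.055, 0.0529]
ee_pos: [0.4423, 0.1126, 0.0527]
ee_pos: [0.4408, 0.1146, 0.0019]
ee_rot: [3.141, 0.0, 1.393]
contact_force: [-0.6, -0.7, -1.7]
width: 0.679
ee_pos: [0.4411, 0.1151, 0.004]
ee_rot: [3.14, -0.001, 1.393]
contact_force: [-0.0, 0.1, -2.3]
width: 0.679
t 33.95 at [441.1 115.1   4. ] yaw -10.2 F [-0.   0.1 -2.3] w 59.8 gf 30.0
shift now [-1.2 -2.3 30. ] | spin -0.0 | shift after spin [-1.2 -2.3 30. ]
```

```bash
python3 -m handwheel '[{"gripper":1,"translation":[0,-0.0015,0.006],"spin":0},{"gripper":1,"translation":[0,0,0.007],"spin":0},{"gripper":1,"translation":[0,0,0.006],"spin":0},{"gripper":1,"translation":[0,0,0.004],"spin":0},{"gripper":1,"translation":[0,0,0.002],"spin":0}]' | sed -n 2,5p
python3 -m handwheel '[{"gripper":1,"translation":[0,0,0.001],"spin":0},{"gripper":1,"translation":[0,0,0.001],"spin":0},{"gripper":1,"translation":[0,0,0.001],"spin":0},{"gripper":1,"translation":[0,0,0.001],"spin":0},{"gripper":1,"translation":[0,0,0],"spin":0}]' | sed -n 2,5p
python3 -m handwheel '[{"gripper":1,"translation":[0,0,0.0005],"spin":0},{"gripper":1,"translation":[0,0,0.0005],"spin":0},{"gripper":1,"translation":[0,0,0.0005],"spin":0},{"gripper":1,"translation":[0,0,0],"spin":0},{"gripper":1,"translation":[0,0,0],"spin":0}]' | sed -n 2,5p
```

```text
ee_pos: [0.4375, 0.1151, -0.023]
ee_rot: [-3.14, 0.001, 1.393]
contact_force: [-0.1, -0.2, -2.4]
width: 0.675
ee_pos: [0.4386, 0.1153, -0.0258]
ee_rot: [3.141, -0.0, 1.393]
contact_force: [-0.1, 0.6, -0.9]
width: 0.678
ee_pos: [0.4387, 0.1153, -0.026]
ee_rot: [-3.141, 0.0, 1.393]
contact_force: [-4.4, -1.3, 10.6]
width: 0.675
```

Seated. Release, rise, and check it together with the instrument case.

```bash
python3 -m handwheel '[{"gripper":1,"translation":[0,0,-0.0005],"spin":0},{"gripper":1,"translation":[0,0,-0.0005],"spin":0},{"gripper":-1,"translation":[0,0,0],"spin":0},{"gripper":-1,"translation":[0,0,0],"spin":0},{"gripper":-1,"translation":[0,0,0],"spin":0}]' | sed -n 4,5p
python3 -m handwheel '[{"gripper":-1,"translation":[0,0,0],"spin":0},{"gripper":-1,"translation":[0,0,-0.01],"spin":0},{"gripper":-1,"translation":[0,0,-0.025],"spin":-0.09},{"gripper":-1,"translation":[0,0,-0.025],"spin":-0.09},{"gripper":-1,"translation":[0,0,-0.02],"spin":-0.085}]' | sed -n 4,5p
python3 -m handwheel '[{"gripper":-1,"translation":[0,0,0],"spin":0},{"gripper":-1,"translation":[0,0,0],"spin":0},{"gripper":-1,"translation":[0,0,0],"spin":0},{"gripper":-1,"translation":[0,0,0],"spin":0},{"gripper":-1,"translation":[0,0,0],"spin":0}]' | sed -n 2,4p
python3 - <<'E'
from h import *
ds=[shot() for _ in range(3)]; d=ds[0]
im=np.mean([x["img"].astype(np.float32) for x in ds],0)
r,g,b=[cv2.GaussianBlur(im[...,i],(3,3),0.7) for i in range(3)]; V=im.max(2)
M=lambda c:(c*255).astype(np.uint8)
w=cv2.morphologyEx(M((b-r>0)&(V>112)),cv2.MORPH_OPEN,np.ones((5,5)))
print("icase",blobs(d,w,(255,140,105,70),.022,300))
print("filing",blobs(d,M((V>115)&(b-r>-14)),(85,220,70,52),.036))
go(673,-1,-20,5)
E
```

```text
contact_force: [0.8, -0.3, -0.4]
width: 0.88
contact_force: [0.2, 0.7, 0.1]
width: 1.002
ee_pos: [0.4372, 0.115, 0.0523]
ee_rot: [-3.139, 0.0, 1.657]
contact_force: [0.2, 0.2, 0.4]
icase [([672.7, -1.8], [65.7, 149.7], 7.8)]
filing [([532.6, 363.9], [48.0, 59.3], -82.7), ([538.3, 313.1], [33.6, 57.5], -82.4), ([578.7, 344.6], [17.6, 110.0], -0.9)]
t 36.6 at [437.8 115.1  52.8] yaw 5.0 F [ 0.5  0.  -0.4] w 88.2 gf 0.0
shift now [-136.   224.3   72.8] | spin -0.001 | shift after spin [-136.2  224.2   72.8]
```

```bash
python3 -m handwheel '[{"gripper":-1,"translation":[0,0,0],"spin":-0.04},{"gripper":-1,"translation":[-0.005,0.007,0],"spin":0},{"gripper":-1,"translation":[-0.011,0.017,0],"spin":0},{"gripper":-1,"translation":[-0.02,0.03,0],"spin":0},{"gripper":-1,"translation":[-0.02,0.03,0],"spin":0}]' | sed -n 2,2p
python3 -m handwheel '[{"gripper":-1,"translation":[-0.02,0.03,0],"spin":0},{"gripper":-1,"translation":[-0.02,0.03,0],"spin":0},{"gripper":-1,"translation":[-0.02,0.03,0],"spin":0},{"gripper":-1,"translation":[-0.02,0.03,0],"spin":0},{"gripper":-1,"translation":[-0.006,0.01,0],"spin":0}]' | sed -n 2,2p
python3 -m handwheel '[{"gripper":-1,"translation":[-0.003,0.005,0],"spin":0},{"gripper":-1,"translation":[0,0,0.01],"spin":0},{"gripper":-1,"translation":[0,0,0.01],"spin":0},{"gripper":-1,"translation":[0,0,0],"spin":0},{"gripper":-1,"translation":[0,0,0],"spin":0}]' | sed -n 2,4p
python3 -c "
from h import *
go(673.5,-1.2,-29,7.3)"
```

```text
ee_pos: [0.5297, 0.0699, 0.0533]
ee_pos: [0.6738, -0.0016, 0.0535]
ee_pos: [0.6711, 0.0001, 0.0316]
ee_rot: [-3.137, -0.001, 1.699]
contact_force: [0.8, 0.5, 1.3]
t 37.85 at [6.711e+02 1.000e-01 3.160e+01] yaw 7.3 F [0.8 0.5 1.3] w 87.8 gf 0.0
shift now [-1.6  2.2 60.6] | spin 0.0 | shift after spin [-1.6  2.2 60.6]
```

```bash
python3 -m handwheel '[{"gripper":-1,"translation":[-0.0015,0.001,0.012],"spin":0},{"gripper":-1,"translation":[0,0,0.018],"spin":0},{"gripper":-1,"translation":[0,0,0.016],"spin":0},{"gripper":-1,"translation":[0,0,0.01],"spin":0},{"gripper":-1,"translation":[0,0,0.004],"spin":0}]' | sed -n 2,4p
python3 -m handwheel '[{"gripper":-1,"translation":[0,0,0],"spin":0},{"gripper":-1,"translation":[0,0,0],"spin":0},{"gripper":-1,"translation":[0,0,0],"spin":0},{"gripper":1,"translation":[0,0,0],"spin":0},{"gripper":1,"translation":[0,0,0],"spin":0}]' | sed -n 2,4p
python3 -m handwheel '[{"gripper":1,"translation":[0,0,0],"spin":0},{"gripper":1,"translation":[0,0,0],"spin":0},{"gripper":1,"translation":[0,0,0],"spin":0},{"gripper":1,"translation":[0,0,0],"spin":0},{"gripper":1,"translation":[0,0,0],"spin":0}]' | sed -n 2,6p
python3 -c "
from h import *
go(523,-343.8,20,4.7)"
```

```text
ee_pos: [0.6732, -0.0018, -0.0287]
ee_rot: [-3.138, -0.001, 1.698]
contact_force: [-0.2, -0.5, -0.4]
ee_pos: [0.6763, -0.0022, -0.0252]
ee_rot: [3.14, 0.0, 1.698]
contact_force: [-0.1, -0.1, 0.3]
ee_pos: [0.6749, -0.0023, -0.0259]
ee_rot: [-3.141, 0.0, 1.698]
contact_force: [-3.3, -0.8, 5.5]
width: 0.716
gripper_force: 29.9
t 39.1 at [674.9  -2.3 -25.9] yaw 7.3 F [-3.3 -0.8  5.5] w 63.0 gf 29.9
shift now [-319.5 -193.9  -45.9] | spin 0.045 | shift after spin [-327.9 -179.4  -45.9]
```

```bash
python3 -c "
from h import *
d=shot();c=[(13,82),(380,45),(397,237),(28,270)]
p=ray(d,(np.array(c)+.5)/4-.5+[435,210],.006)*1000;print(p.mean(0),p.round(0).tolist())"
python3 -m handwheel '[{"gripper":1,"translation":[0,0,-0.005],"spin":0},{"gripper":1,"translation":[0,0,-0.018],"spin":0},{"gripper":1,"translation":[0,0,-0.028],"spin":0},{"gripper":1,"translation":[0,0,-0.028],"spin":0},{"gripper":1,"translation":[0,0,-0.018],"spin":0.045}]' | sed -n 2,6p
python3 -m handwheel '[{"gripper":1,"translation":[-0.009,-0.005,0],"spin":0},{"gripper":1,"translation":[-0.02,-0.011,0],"spin":0},{"gripper":1,"translation":[-0.034,-0.0185,0],"spin":0},{"gripper":1,"translation":[-0.034,-0.0185,0],"spin":0},{"gripper":1,"translation":[-0.034,-0.0185,0],"spin":0}]' | sed -n 2,6p
python3 -m handwheel '[{"gripper":1,"translation":[-0.034,-0.0185,0],"spin":0},{"gripper":1,"translation":[-0.034,-0.0185,0],"spin":0},{"gripper":1,"translation":[-0.034,-0.0185,0],"spin":0},{"gripper":1,"translation":[-0.034,-0.0185,0],"spin":0},{"gripper":1,"translation":[-0.034,-0.0185,0],"spin":0}]' | sed -n 2,2p
python3 -m handwheel '[{"gripper":1,"translation":[-0.018,-0.01,0],"spin":0},{"gripper":1,"translation":[-0.009,-0.0055,0],"spin":0},{"gripper":1,"translation":[0,0,0],"spin":0},{"gripper":1,"translation":[0,0,0],"spin":0},{"gripper":1,"translation":[0,0,0],"spin":0}]' | sed -n 2,6p
python3 - <<'E'
from h import *
go(523,-343.8,-24,4.7)
s=shot("side");t=shot("top")
a=cv2.resize(t['img'][190:310,420:580],(400,300),interpolation=cv2.INTER_CUBIC);b=cv2.resize(s['img'][300:480,190:430],(400,300),interpolation=cv2.INTER_CUBIC)
cv2.imwrite('pics/g9.png',np.clip(np.hstack([a,b])[:,:,::-1]*1.6,0,255).astype(np.uint8))
E
```

```text
[ 522.90739389 -340.65154518] [[561.0, -249.0], [576.0, -427.0], [484.0, -432.0], [471.0, -254.0]]
ee_pos: [0.6766, -0.0021, 0.0727]
ee_rot: [3.139, 0.0, 1.653]
contact_force: [0.8, -0.2, -2.7]
width: 0.718
gripper_force: 29.9
ee_pos: [0.6126, -0.1397, 0.0683]
ee_rot: [-3.139, -0.001, 1.656]
contact_force: [0.5, -0.8, -3.5]
width: 0.722
gripper_force: 29.9
ee_pos: [0.5339, -0.3169, 0.0684]
ee_pos: [0.5234, -0.3422, 0.0698]
ee_rot: [-3.141, -0.001, 1.654]
contact_force: [-0.7, 0.2, -2.9]
width: 0.723
gripper_force: 29.9
t 40.82 at [ 523.4 -342.2   69.8] yaw 4.8 F [-0.7  0.2 -2.9] w 63.6 gf 29.9
shift now [-1.5 -0.5 93.8] | spin 0.001 | shift after spin [-1.5 -0.5 93.8]
```

View pics/g9.png

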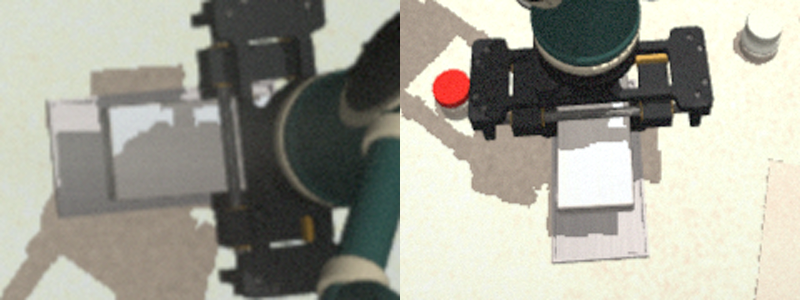

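Case is level in the grip, above the long tray (side crop (595,160); tray (600,200)), and the loose red pot at (452,90) is clear. Lowering.

```bash
python3 -m handwheel '[{"gripper":1,"translation":[0,0,0.008],"spin":0},{"gripper":1,"translation":[0,0,0.018],"spin":0},{"gripper":1,"translation":[0,0,0.022],"spin":0},{"gripper":1,"translation":[0,0,0.016],"spin":0},{"gripper":1,"translation":[0,0,0.01],"spin":0}]' | sed -n 2,4p
python3 -m handwheel '[{"gripper":1,"translation":[0,0,0.005],"spin":0},{"gripper":1,"translation":[0,0,0.004],"spin":0},{"gripper":1,"translation":[0,0,0.002],"spin":0},{"gripper":1,"translation":[0,0,0],"spin":0},{"gripper":1,"translation":[0,0,0],"spin":0}]' | sed -n 2,4p
python3 -m handwheel '[{"gripper":1,"translation":[0,0,0.001],"spin":0},{"gripper":1,"translation":[0,0,0.001],"spin":0},{"gripper":1,"translation":[0,0,0.001],"spin":0},{"gripper":1,"translation":[0,0,0.001],"spin":0},{"gripper":1,"translation":[0,0,0],"spin":0}]' | sed -n 2,5p
python3 -c "
from h import *
go(523,-342,-24,4.7)"
```

```text
ee_pos: [0.5224, -0.3418, -0.006]
ee_rot: [-3.139, -0.002, 1.654]
contact_force: [-0.1, 0.4, -3.4]
ee_pos: [0.5241, -0.3443, -0.0134]
ee_rot: [3.14, 0.001, 1.653]
contact_force: [-0.2, 0.2, -3.4]
ee_pos: [0.5231, -0.3437, -0.0184]
ee_rot: [-3.141, -0.0, 1.653]
contact_force: [0.1, -0.2, -3.1]
width: 0.718
t 42.17 at [ 523.1 -343.7  -18.4] yaw 4.7 F [ 0.1 -0.2 -3.1] w 63.2 gf 29.9
shift now [1.7 0.  5.6] | spin -0.0 | shift after spin [1.7 0.  5.6]
```

```bash
python3 -m handwheel '[{"gripper":1,"translation":[0.001,0,0.001],"spin":0},{"gripper":1,"translation":[0,0,0.001],"spin":0},{"gripper":1,"translation":[0,0,0.001],"spin":0},{"gripper":1,"translation":[0,0,0.001],"spin":0},{"gripper":1,"translation":[0,0,0],"spin":0}]' | sed -n 2,5p
python3 -m handwheel '[{"gripper":1,"translation":[0,0,0.0005],"spin":0},{"gripper":1,"translation":[0,0,0.0005],"spin":0},{"gripper":1,"translation":[0,0,0.0005],"spin":0},{"gripper":1,"translation":[0,0,0],"spin":0},{"gripper":1,"translation":[0,0,0],"spin":0}]' | sed -n 2,5p
```

```text
ee_pos: [0.523, -0.3426, -0.0226]
ee_rot: [-3.141, -0.0, 1.653]
contact_force: [0.1, 0.1, -2.9]
width: 0.724
ee_pos: [0.5232, -0.3428, -0.0238]
ee_rot: [3.142, 0.0, 1.653]
contact_force: [-0.2, -0.2, -3.1]
width: 0.72
```

```bash
python3 -m handwheel '[{"gripper":1,"translation":[0,0,0.0005],"spin":0},{"gripper":1,"translation":[0,0,0.0005],"spin":0},{"gripper":1,"translation":[0,0,0],"spin":0},{"gripper":1,"translation":[0,0,0],"spin":0},{"gripper":1,"translation":[0,0,0],"spin":0}]' | sed -n 2,5p
```

```text
ee_pos: [0.5233, -0.3428, -0.0239]
ee_rot: [-3.142, 0.0, 1.653]
contact_force: [-2.5, 2.2, 6.7]
width: 0.719
```

```bash
python3 -m handwheel '[{"gripper":1,"translation":[0,0,0.0004],"spin":0},{"gripper":1,"translation":[0,0,0.0003],"spin":0},{"gripper":1,"translation":[0,0,0],"spin":0},{"gripper":1,"translation":[0,0,0],"spin":0},{"gripper":1,"translation":[0,0,0],"spin":0}]' | sed -n 2,5p
```

```text
ee_pos: [0.5233, -0.3428, -0.024]
ee_rot: [-3.141, 0.0, 1.653]
contact_force: [-3.4, 3.4, 9.3]
width: 0.724
```

Seated. Release, rise well clear, and look at everything.

```bash
python3 -m handwheel '[{"gripper":1,"translation":[0,0,-0.0005],"spin":0},{"gripper":1,"translation":[0,0,-0.0007],"spin":0},{"gripper":-1,"translation":[0,0,0],"spin":0},{"gripper":-1,"translation":[0,0,0],"spin":0},{"gripper":-1,"translation":[0,0,0],"spin":0}]' | sed -n 4,5p
python3 -m handwheel '[{"gripper":-1,"translation":[0,0,0],"spin":0},{"gripper":-1,"translation":[0,0,0],"spin":0},{"gripper":-1,"translation":[0,0,-0.005],"spin":0},{"gripper":-1,"translation":[0,0,-0.02],"spin":0},{"gripper":-1,"translation":[0,0,-0.03],"spin":0}]' | sed -n 4,5p
python3 -m handwheel '[{"gripper":-1,"translation":[0,0,-0.04],"spin":0},{"gripper":-1,"translation":[0,0,-0.04],"spin":0},{"gripper":-1,"translation":[0,0,-0.04],"spin":0},{"gripper":-1,"translation":[-0.02,0,-0.02],"spin":0},{"gripper":-1,"translation":[-0.035,0,0],"spin":0}]' | sed -n 4,5p
python3 -m handwheel '[{"gripper":-1,"translation":[-0.04,0,0],"spin":0},{"gripper":-1,"translation":[-0.04,0,0],"spin":0},{"gripper":-1,"translation":[-0.04,0,0],"spin":0},{"gripper":-1,"translation":[-0.04,0,0],"spin":0},{"gripper":-1,"translation":[-0.02,0,0],"spin":0}]' | sed -n 2,5p
python3 -m handwheel '[{"gripper":-1,"translation":[0,0,0],"spin":0},{"gripper":-1,"translation":[0,0,0],"spin":0},{"gripper":-1,"translation":[0,0,0],"spin":0},{"gripper":-1,"translation":[0,0,0],"spin":0},{"gripper":-1,"translation":[0,0,0],"spin":0}]' | sed -n 2,2p
python3 - <<'E'
from h import *
t=shot("top")["img"];s=shot("side")["img"]
c=lambda q,x,y,w,h:cv2.resize(q[y:y+h,x:x+w],(400,300),interpolation=cv2.INTER_CUBIC)
o=np.vstack([np.hstack([c(t,70,205,240,140)*1,c(t,340,205,240,140)]),np.hstack([c(s,270,85,100,75),c(s,190,260,280,210)])])
cv2.imwrite("pics/g10.png",np.clip(o[:,:,::-1]*1.5,0,255).astype(np.uint8)); print(ctrl.state()["clock"])
E
```

```text
contact_force: [-0.0, -0.8, -0.1]
width: 0.924
contact_force: [0.2, -0.5, -0.7]
width: 0.997
contact_force: [1.1, -1.1, 0.4]
width: 1.002
ee_pos: [0.5417, -0.5815, 0.1706]
ee_rot: [3.141, 0.002, 1.651]
contact_force: [0.1, -0.2, -0.1]
width: 0.998
ee_pos: [0.5429, -0.5755, 0.1712]
46.0167
```

View pics/g10.png

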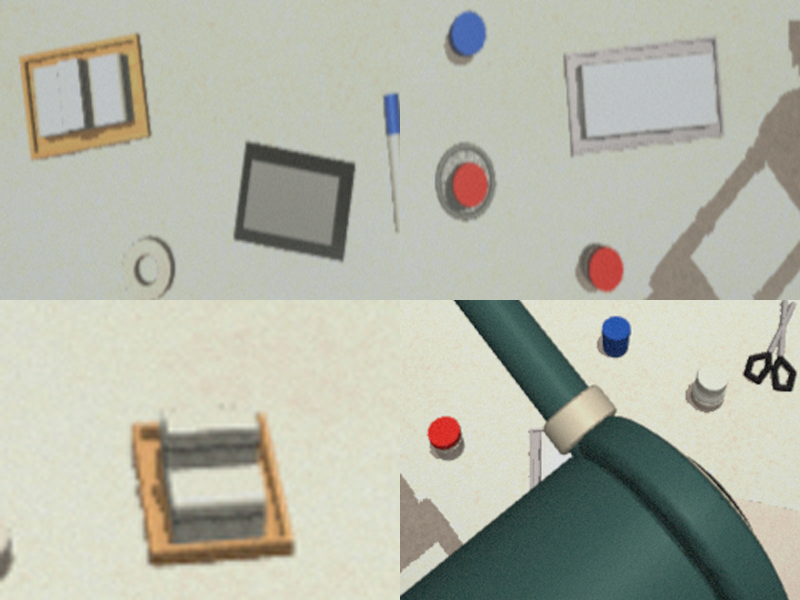

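The picture shows the pot in the ring (470,185), the slide box flat in the short tray (292,200), the instrument case flat in the long tray (650,95), and the slim case upright between the two wide cases (85,95 and 215,450). All of them are released.

```bash
python3 -c "
from rig import ctrl
print(ctrl.finish_job())"
```

```text
the job is handed in; nothing more can be done
None
```

The job is handed in at 46 s of the 112 s allowed: the pot is in the ring, the slide box and instrument case lie flat in their trays, and the slim case stands on the filing-tray floor between the two wide cases, all released; the hand-in gave no verdict.

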